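Restock the guarded tea caddy rack

ROBOT

A 6-joint arm with a two-finger parallel gripper is mounted at the origin on the work surface. World frame = base frame: x ahead of the robot, y to its left, z up, the work surface at z = 0. Lengths are in mm, angles in rad, forces in N, time in s.
With the tool pointing down it reaches from about 350 to 775 mm from the base axis. Payload 7.3 kg.
Tool frame: the origin (TCP) lies at the very end of the fingers, on their centre line; the grasp point (between the pads) lies 19 mm behind it; z points along the fingers, y is the line along which they close (so a half turn about z gives the same grasp; the last joint's range is limited). The gripper opens to 92 mm and grips with 3 to 60 N. Pads are 19 mm wide; open, the fingers measure 130 mm over their backs; the gripper's body (75 mm by 190 mm) begins 47 mm behind the grasp point.
Start: joints at [0.976, 0.342, 1.524, -0, 1.275, -0.146], TCP at [227.778, 473.035, 226.741] pointing down, gripper open.
Joint ranges: [-2.53, 2.53], [-0.77, 2.02], [0.04, 2.7], [-1, 4.14], [0.28, 2.66], [-3.11, 3.11]. Speed limits (rad/s): [2.57, 2.57, 3.14, 3.14, 3.14, 3.14].

INTERFACE

Orientations are given as [roll, pitch, yaw] about the fixed x, y, z axes, in that order (R = Rz(yaw) Ry(pitch) Rx(roll)).
In Python, from plant import get_obs, optics, ticket, finder gives the robot as it stands.
- The arm moves only by the tool send_rows, never from a script. Its arguments are lists of equal length, an entry for each row: "offset": the shift along the tool's x, y, z scaled (see below), a list of three; "delta_rot": the turn, a rotation vector about the tool's x, y, z scaled (see below), a list of three. In form: {"offset": [[dx, dy, dz], ...], "delta_rot": [[rx, ry, rz], ...]}. A call has 1 to 8 rows; each row is the pose to reach, as a shift and turn from the pose commanded when the call began, along the tool's axes at that moment, turning the shorter way round; what a row does not reach only later rows make up. The controller multiplies each number of a shift by 120 mm and each number of a turn by 360 degrees. A row lasts 1/8 s, in which the tool goes at most 62.5 mm and 10.7 degrees, less where a joint would pass 70% of its speed; a pose out of reach is approached as far as the arm can. A call with a number of a shift or a turn outside -1 to 1 is refused whole. A call with a gripper value outside its range is refused whole. "grip" is the opening, from 0 (shut) to 1 (fully open), set as the call begins (left out, the last holds). The fingers move at their own pace and stop on an object; the grip force is fixed at half the most. Time passes only in rows, so rows that repeat a pose let the fingers close. It gives the time, the measured TCP pose, the force, the opening and the grip force at its end, in the units of the state.
- get_obs(): the state, without advancing time (a new reading comes with each control period).
- optics.capture(name): name is "scene" or "top" or "wrist"; returns the picture (480x640x3 uint8, red, green, blue); there is no depth.
- optics.get_calibration(name): a dict with "fx", "fy", "cx", "cy" (pixels), "world_from_camera" (4x4, takes a point from camera to world coordinates). Camera axes: x right, y down, z forward; pixel columns grow to the right and rows downward; lengths in mm; the calibration is good to about 2 mm. A picture is of the moment at which its call begins: read the wrist's pose just before it. get_calibration takes no time and is no camera call; for the wrist camera it gives the pose at the moment of the call.
- ticket.close_job(): hands the job in; it is judged then, once.
Trained networks look in the newest picture that a camera, given by its name, has taken for a name from the list of things; names that differ only in an ending like _2 or _b are one class to them, and where a whole thing is asked for, a point or a joint stands for the part that bears it (a point fixed in the world has none). Each returns a list of dicts, best first, with "confidence" (0 to 1); they miss things now and then, are a little off and sometimes report something else, mostly with a low value. They report only what shows in the picture. A call takes as long as a camera call. They do not tell look-alikes from the thing itself.
- finder.boxes_of(target, camera): "box" ([left, top, right, bottom] in pixels, round what is visible of it).
- finder.silhouettes(target, camera): "region" (480x640 bool, what is visible of it) and "box" ([left, top, right, bottom] in pixels, round what is visible of it).
- finder.pinpoint(target, camera): "uv" ([column, row] in pixels: a listed point, or the origin of a listed thing).
The state is a dict: "time": time; "joint_positions": joint angles; "dq": joint speeds; "tau": joint torques, N m; "tool_pos": TCP position; "tcp_rot": TCP orientation; "contact_force": force on the tool from outside, world axes, zero at the start; "moment": the same for the moment, N m; "grip_width": finger opening in mm; "finger_force": force on a finger pad.
Only numpy, scipy, OpenCV 4.12 (cv2) and the standard library are available. Lean on these libraries where they do the work, as an engineer would, in place of code of your own. Each camera call takes 0.05 s, during which the arm holds its last target. There are 200 camera calls.

TASK

Slide the clear guard of the tea rack fully open, lift out the sugar bowl that someone put in the round nest and stand it well on the cork mat, and set every steel tea caddy on the ledge upright and fully down in the nest of its own shape. When all of them are in, slide the guard fully shut over them; leave the kettle, the sachet bin and the mug where they are.

Things in the scene. Friction and masses are not known exactly. Their poses are not given: they have to be found in the camera images.
- rack: Fixed caddy rack: a bamboo tray (135 x 345 mm, top 8 mm up) in the half at its -y side, and two aluminium rails along its y axis (700 mm long, 10 x 10 mm, centred at x = -78 and +78 mm, top 90 mm up; thin posts below them at y = -344, 0, +344 mm). Its +y half is empty and is where the guard parks. Origin on the ledge in the centre of the whole rack; z up.
- guard (a joint): Clear flat guard door (166 x 345 x 5 mm, underside 91 mm above the ledge) that slides level on the rails along the rack's y axis. Value in m: 0 = fully shut, over the tray; 0.34 = fully open, parked over the rack's empty half. Stays where it is left.
- guard_handle (a point): Top centre of the guard's grey grip bar, 130 mm above the ledge at the rack's x = 0: an upright bar 80 mm long along the rack's x, 14 mm thick along y, 34 mm tall above the clear panel. It moves with the guard.
- nest_round: Fixed round wooden nest on the tray, 68 mm inside, rim 5 mm thick. Like all four nests: origin under the centre of its base (8 mm above the ledge), inner floor 4 mm and rim top 20 mm above the origin, axes along the rack's; the nests stand in a row 84 mm apart along the rack's y, in any order.
- nest_square: Square nest, 58 x 58 mm inside; otherwise as the round nest.
- nest_oblong: Oblong nest, 44 mm inside along x and 70 mm along y; otherwise as the round nest.
- nest_hex: Six-sided nest, 56 mm inside across the flats, two of its sides facing +x and -x; otherwise as the round nest.
- tin_round: Round steel tea caddy, 62 mm across, 72 mm tall, 0.2 kg, upright. Like all caddies: closed, origin in the centre of its underside, z up. Three or four of the four caddies are present.
- tin_square: Square steel tea caddy, 52 x 52 mm, 72 mm tall, sides along its x and y.
- tin_oblong: Oblong steel tea caddy, 38 mm along its x, 64 mm along its y, 72 mm tall.
- tin_hex: Six-sided steel tea caddy, 50 mm across the flats, 72 mm tall; two of its sides face its +x and -x.
- sugar_bowl: White ceramic sugar bowl with its lid fixed on: straight round side 60 mm across up to 52 mm, small knob up to 70 mm, 0.25 kg. Starts in the round nest. Origin in the centre of its underside, z up.
- cork_mat: Round cork mat fixed to the ledge, 120 mm across, 3 mm thick. Origin in the centre of its underside.
- kettle: Steel kettle, 170 mm across, 200 mm tall with its handle; bystander. Origin in the centre of its underside.
- sachet_bin: Green plastic tilt-out bin for used sachets, 160 x 170 x 190 mm; bystander. Origin in the centre of its underside.
- mug: Clear plastic mug, 80 mm across, 92 mm tall; bystander. Origin in the centre of its underside.
Not all that is in view belongs to the job. What is shaped like the tin_hex but turquoise or yellow is not meant.

How it is judged:
By the outcome, as a careful person would: the job done as asked, in the order asked, and still so for the second after the job is handed in, with the robot touching nothing.
Of tin_round, tin_square, tin_oblong, tin_hex only 3 to 4 are there at a start; the rules pass over those that are not, and their reading is None.
At some moment in a run one of tin_round, tin_square, tin_hex, sugar_bowl may be knocked a few centimetres aside while the robot is not near it.
It also fails if it takes over 210 s, if anything falls off the work surface, if the arm or the gripper's body presses on something with over 40 N, if the wrist force passes 120 N, or if a joint passes its speed limit or range.

## Working session

There is one attempt and no reset: what is moved stays moved. The work goes in short steps, Python scripts to look and compute and a tool call to move; the robot and the scene stay as the last step left them, time stands still between calls to the robot, and variables do not carry over. Pictures are saved under pics/ and viewed, at most 14 in all, crops included, and the job is handed in when it is done.

Besides the shell and the picture viewer there is one more tool, called after ">>>" as name(argument=value, ...) on one line, values as JSON. send_rows: Moves the arm, as the interface text tells. Its arguments: {"type":"object","properties":{"offset":{"type":"array"},"delta_rot":{"type":"array"},"grip":{"type":"number"}},"required":["offset","delta_rot"]}

```bash
mkdir -p pics; ls
cat > h.py <<'E'
import numpy as np, cv2
from plant import get_obs, optics, ticket, finder
from scipy.spatial.transform import Rotation as R
def cal(c):
    k=optics.get_calibration(c); return k, np.array(k["world_from_camera"],float)
def ray(c,uv,z,K=None):
    k,T=K or cal(c)
    d=T[:3,:3]@np.array([(uv[0]-k["cx"])/k["fx"],(uv[1]-k["cy"])/k["fy"],1.])
    o=T[:3,3]; return o+d*(z-o[2])/d[2]
def proj(c,p,K=None):
    k,T=K or cal(c); q=T[:3,:3].T@(np.array(p,float)-T[:3,3])
    return np.array([k["fx"]*q[0]/q[2]+k["cx"],k["fy"]*q[1]/q[2]+k["cy"]])
def shot(c,n):
    im=optics.capture(c); cv2.imwrite(f"pics/{n}.png",im[:,:,::-1]); return im
def st():
    o=get_obs(); print({k:np.round(o[k],3).tolist() for k in("time","tool_pos","tcp_rot","joint_positions","contact_force","grip_width","finger_force")}); return o
E
python3 - <<'E'
from h import *
o=st()
names="guard guard_handle nest_round nest_square nest_oblong nest_hex tin_round tin_square tin_oblong tin_hex sugar_bowl cork_mat kettle sachet_bin mug rack".split()
for c in("top","scene"):
    im=shot(c,c+"0"); K=cal(c); print(c,K[0]["fx"],K[1].round(2).tolist())
    for n in names:
        r=finder.pinpoint(n,c)
        print(n,[(np.round(x["uv"]).tolist(),round(x["confidence"],2),ray(c,x["uv"],0,K)[:2].round().tolist()) for x in r[:4]])
E
```

```text
pics
{'time': 0.0, 'tool_pos': [227.524, 472.664, 226.045], 'tcp_rot': [-3.14, -0.0, 2.693], 'joint_positions': [0.976, 0.343, 1.525, 0.0, 1.275, -0.146], 'contact_force': [0.62, 0.231, -0.052], 'grip_width': 91.659, 'finger_force': 0.0}
top 602.2695808340764 [[-0.01, -0.99, 0.15, 330.76], [-1.0, 0.01, 0.0, 4.6], [-0.0, -0.15, -0.99, 1544.02], [0.0, 0.0, 0.0, 1.0]]Traceback (most recent call last):
  File "<stdin>", line 7, in <module>
ValueError: it knows: cork_mat, guard_handle, kettle, mug, nest_hex, nest_oblong, nest_round, nest_square, rack, sachet_bin, sugar_bowl, tin_hex, tin_oblong, tin_round, tin_square
```

Run:
```python
from h import *
names="guard_handle nest_round nest_square nest_oblong nest_hex tin_round tin_square tin_oblong tin_hex sugar_bowl cork_mat kettle sachet_bin mug rack".split()
for c in("top","scene"):
    im=shot(c,c+"0"); K=cal(c); print(c,K[0]["fx"],K[1].round(2).tolist())
    for n in names:
        r=finder.pinpoint(n,c)
        z={'guard_handle':130,'n':8}.get(n if n=='guard_handle' else n[0] if n.startswith('nest') else '',0)
        print(n,[(np.round(x["uv"]).tolist(),round(x["confidence"],2),ray(c,x["uv"],z,K)[:2].round().tolist()) for x in r[:4]])
```

```text
top 602.2695808340764 [[-0.01, -0.99, 0.15, 330.76], [-1.0, 0.01, 0.0, 4.6], [-0.0, -0.15, -0.99, 1544.02], [0.0, 0.0, 0.0, 1.0]]
guard_handle [([370.0, 208.0], 0.98, [635.0, -114.0]), ([112.0, 248.0], 0.44, [546.0, 504.0]), ([527.0, 249.0], 0.15, [530.0, -483.0])]
nest_round []
nest_square [([356.0, 158.0], 0.43, [796.0, -89.0]), ([187.0, 300.0], 0.31, [429.0, 349.0])]
nest_oblong [([370.0, 214.0], 0.26, [644.0, -122.0])]
nest_hex []
tin_round [([278.0, 304.0], 0.86, [415.0, 119.0])]
tin_square [([459.0, 304.0], 0.91, [409.0, -345.0]), ([184.0, 297.0], 0.41, [436.0, 358.0]), ([113.0, 246.0], 0.26, [570.0, 546.0])]
tin_oblong [([392.0, 302.0], 0.65, [417.0, -173.0])]
tin_hex [([364.0, 332.0], 0.91, [341.0, -99.0]), ([395.0, 352.0], 0.88, [291.0, -178.0]), ([335.0, 298.0], 0.85, [428.0, -29.0])]
sugar_bowl []
cork_mat [([188.0, 297.0], 0.67, [436.0, 350.0])]
kettle [([524.0, 250.0], 0.57, [546.0, -519.0])]
sachet_bin [([113.0, 246.0], 0.71, [571.0, 546.0])]
mug []
rack [([313.0, 220.0], 0.6, [633.0, 25.0])]
scene 617.3088546378261 [[0.23, 0.58, -0.78, 2015.76], [0.97, -0.15, 0.18, -29
[... 364 characters left out ...]
([248.0, 248.0], 0.27, [432.0, -183.0])]
tin_round [([336.0, 234.0], 0.96, [419.0, 111.0])]
tin_square [([197.0, 259.0], 0.97, [438.0, -349.0])]
tin_oblong [([248.0, 248.0], 0.82, [424.0, -183.0]), ([280.0, 250.0], 0.28, [456.0, -84.0])]
tin_hex [([248.0, 224.0], 0.7, [290.0, -166.0]), ([294.0, 240.0], 0.69, [417.0, -31.0]), ([270.0, 229.0], 0.66, [339.0, -95.0])]
sugar_bowl [([305.0, 322.0], 0.55, [796.0, -73.0]), ([228.0, 294.0], 0.54, [628.0, -270.0])]
cork_mat [([406.0, 227.0], 0.98, [438.0, 353.0])]
kettle [([139.0, 289.0], 0.72, [542.0, -528.0])]
sachet_bin [([481.0, 239.0], 0.98, [562.0, 566.0])]
mug [([302.0, 322.0], 0.57, [793.0, -83.0])]
rack [([330.0, 276.0], 0.83, [622.0, 40.0])]
```

View pics/top0.png

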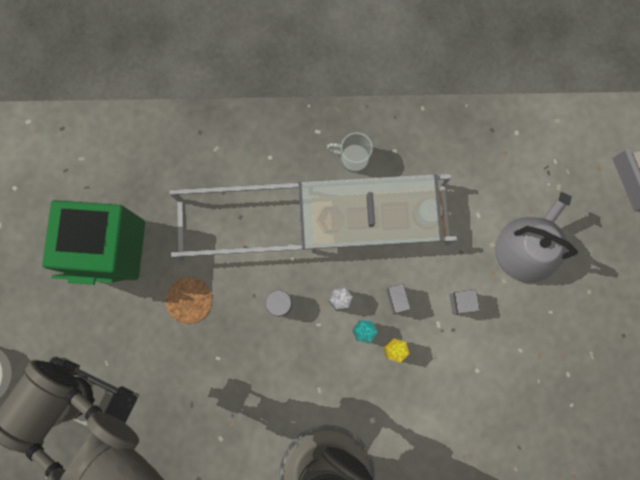

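View pics/scene0.png

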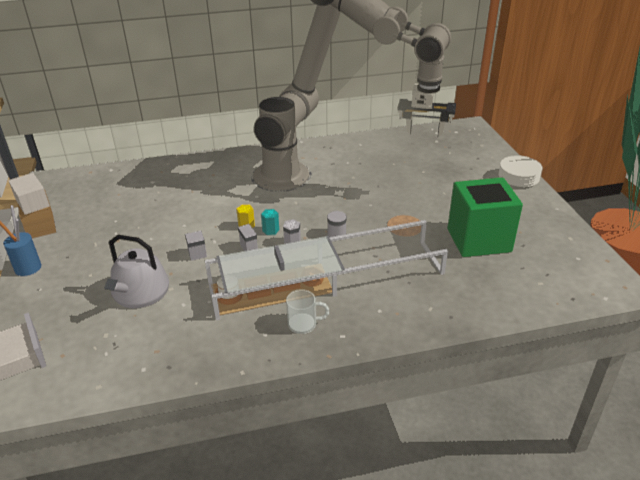

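Both views show all four grey caddies in the top picture: round (278,303), hex (341,299), oblong (398,299) and square (465,301). The mat is at (188,300). The guard is shut over the nests, which from left to right are hex, oblong, square and round, with the bowl in the round one.

```bash
cat >> h.py <<'E'
def go(x,y,z,yaw=None):
    "offset (units) and rotvec units from measured pose to a tool-down pose"
    o=get_obs(); r0=R.from_euler('xyz',o["tcp_rot"]); yaw=o["tcp_rot"][2] if yaw is None else yaw
    off=r0.inv().apply(np.array([x,y,z])-o["tool_pos"])/120
    dr=(r0.inv()*R.from_euler('xyz',[np.pi,0,yaw])).as_rotvec()/(2*np.pi)
    print("off",off.round(3).tolist(),"rot",dr.round(4).tolist())
E
python3 - <<'E'
from h import *
K=cal("top")
P=[ray("top",u,90,K)[:2] for u in[(175,192),(447,177),(172,255),(455,239)]]
for p in P: print(p.round(1))
for a,b in((P[0],P[1]),(P[2],P[3])): print(np.degrees(np.arctan2(*(a-b)[::-1])),np.linalg.norm(a-b))
print("centre",np.mean(P,axis=0))
KW=cal("wrist"); o=get_obs(); r0=R.from_euler('xyz',o["tcp_rot"])
print("cam in tool",r0.inv().apply(KW[1][:3,3]-o["tool_pos"]), (r0.inv().as_matrix()@KW[1][:3,:3]).round(2).tolist(),KW[0]["fx"])
E
```

```text
[690.4 365.9]
[ 718.5 -309.2]
[532.9 369.7]
[ 562.4 -321.6]
92.37902934950101 675.6396844975212
92.43803567053061 691.8861161243498
centre [626.04636543  26.20167118]
cam in tool [  81.12881439   -0.20247099 -156.46723975] [[0.0, -0.95, -0.3], [1.0, 0.0, 0.0], [-0.0, -0.3, 0.95]] 350.71903302872454
```

Run:
```python
from h import *
go(227.5,472.7,280,np.pi+.042)
r=R.from_euler('xyz',[np.pi,0,np.pi+.042])
print(r.inv().apply(np.array([630-227.5,-60-472.7,0]))/120)
```

```text
off [0.001, -0.003, -0.444] rot [0.0, -0.0, -0.0781]
[-3.16481854e+00 -4.57608548e+00 -5.60408844e-16]
```

>>> send_rows(offset=[[0, 0, -0.44], [0, 0, -0.44], [0, 0, -0.44]], delta_rot=[[0, 0, -0.0781], [0, 0, -0.0781], [0, 0, -0.0781]])

```text
time: 2.02
tool_pos: [227.9, 473.2, 280.2]
tcp_rot: [3.14, 0.001, -3.095]
contact_force: [0.3, 1.0, -0.3]
grip_width: 92.0
finger_force: 0.0
```

>>> send_rows(offset=[[-0.35, -0.5, 0], [-0.69, -1, 0], [-0.69, -1, 0]], delta_rot=[[0, 0, 0], [0, 0, 0], [0, 0, 0]])

```text
time: 2.4
tool_pos: [317.0, 354.4, 279.7]
tcp_rot: [-3.141, 0.001, -3.102]
contact_force: [0.2, -0.4, 0.4]
grip_width: 92.0
finger_force: 0.0
```

>>> send_rows(offset=[[-0.35, -0.5, 0], [-0.69, -1, 0], [-0.69, -1, 0]], delta_rot=[[0, 0, 0], [0, 0, 0], [0, 0, 0]])

```text
time: 2.78
tool_pos: [404.9, 237.6, 279.6]
tcp_rot: [-3.141, 0.001, -3.103]
contact_force: [-1.1, 0.3, -0.2]
grip_width: 92.0
finger_force: 0.0
```

>>> send_rows(offset=[[-0.35, -0.5, 0], [-0.69, -1, 0], [-0.69, -1, 0]], delta_rot=[[0, 0, 0], [0, 0, 0], [0, 0, 0]])

```text
time: 3.15
tool_pos: [492.6, 121.1, 279.3]
tcp_rot: [-3.141, 0.0, -3.103]
contact_force: [0.3, 0.4, 0.5]
grip_width: 91.7
finger_force: 0.0
```

>>> send_rows(offset=[[-0.35, -0.5, 0], [-0.69, -1, 0], [-0.69, -1, 0]], delta_rot=[[0, 0, 0], [0, 0, 0], [0, 0, 0]])

```text
time: 3.52
tool_pos: [579.9, 5.2, 278.8]
tcp_rot: [3.142, -0.001, -3.102]
contact_force: [-0.2, 0.5, 0.3]
grip_width: 91.7
finger_force: 0.0
```

>>> send_rows(offset=[[-0.2, -0.29, 0], [-0.4, -0.58, 0], [-0.4, -0.58, 0], [-0.4, -0.58, 0]], delta_rot=[[0, 0, 0], [0, 0, 0], [0, 0, 0], [0, 0, 0]])

```text
time: 4.03
tool_pos: [629.1, -58.8, 279.4]
tcp_rot: [3.141, -0.001, -3.099]
contact_force: [-0.8, -0.1, -0.4]
grip_width: 91.9
finger_force: 0.0
```

Run:
```python
from h import *
o=st(); K=cal("wrist"); im=shot("wrist","w1")
for n in "guard_handle rack nest_round nest_square nest_oblong nest_hex tin_round tin_square tin_oblong tin_hex sugar_bowl cork_mat mug".split():
    z=130 if n=='guard_handle' else 8 if n.startswith('nest') else 12 if n=='sugar_bowl' else 0
    print(n,[(np.round(x["uv"]).tolist(),round(x["confidence"],2),ray("wrist",x["uv"],z,K)[:2].round(1).tolist()) for x in finder.pinpoint(n,"wrist")[:4]])
```

```text
{'time': 4.025, 'tool_pos': [629.148, -58.829, 279.391], 'tcp_rot': [3.141, -0.001, -3.099], 'joint_positions': [-0.215, 0.518, 1.102, 0.001, 1.522, -1.828], 'contact_force': [-0.817, -0.126, -0.371], 'grip_width': 91.923, 'finger_force': 0.0}
guard_handle [([254.0, 239.0], 0.72, [635.7, -116.8])]
rack [([385.0, 209.0], 0.95, [626.4, 26.1])]
nest_round [([343.0, 22.0], 0.29, [426.7, -41.1])]
nest_square []
nest_oblong []
nest_hex []
tin_round [([483.0, 19.0], 0.67, [415.5, 110.6])]
tin_square []
tin_oblong []
tin_hex [([343.0, 23.0], 0.79, [425.8, -39.8]), ([387.0, 210.0], 0.62, [626.8, 28.0])]
sugar_bowl []
cork_mat []
mug [([291.0, 326.0], 0.7, [796.2, -88.5])]
```

View pics/w1.png

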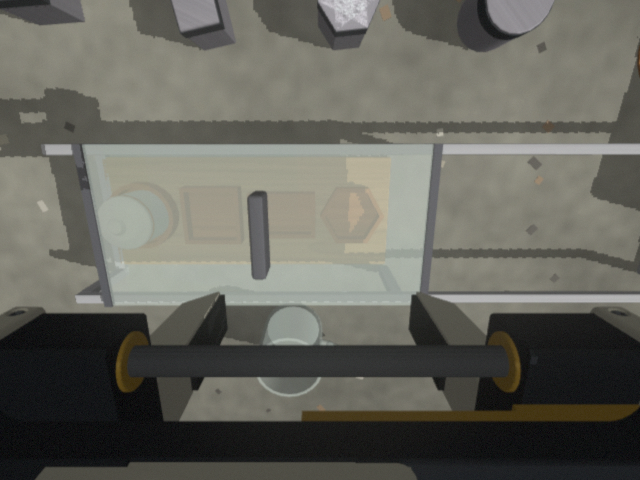

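The wrist picture shows the guard a few cm open, with the bar centred near (258,235). The nests under it, from left to right, are round with the bowl (135,220), square (213,215), oblong (293,215) and hex (350,215).

Run:
```python
from h import *
go(633,-117,220,np.pi+.042)
```

```text
off [-0.008, -0.474, 0.496] rot [0.0, -0.0, -0.0]
```

>>> send_rows(offset=[[0, -0.48, 0.3], [0, -0.48, 0.5], [-0.01, -0.48, 0.5]], delta_rot=[[0, 0, 0], [0, 0, 0], [0, 0, 0]])

```text
time: 5.1
tool_pos: [632.1, -118.1, 217.2]
tcp_rot: [3.14, -0.005, -3.101]
contact_force: [-0.6, -0.3, 0.5]
grip_width: 92.3
finger_force: 0.0
```

>>> send_rows(offset=[[0, 0, 0.4], [0, 0, 0.8], [0, 0, 0.96], [0, 0, 0.96]], delta_rot=[[0, 0, 0], [0, 0, 0], [0, 0, 0], [0, 0, 0]])

```text
time: 5.6
tool_pos: [633.3, -116.9, 104.1]
tcp_rot: [3.141, -0.001, -3.099]
contact_force: [-0.1, -0.7, -0.4]
grip_width: 91.9
finger_force: 0.0
```

>>> send_rows(offset=[[0, 0, 0], [0, 0, 0], [0, 0, 0], [0, 0, 0], [0, 0, 0], [0, 0, 0], [0, 0, 0], [0, 0, 0]], delta_rot=[[0, 0, 0], [0, 0, 0], [0, 0, 0], [0, 0, 0], [0, 0, 0], [0, 0, 0], [0, 0, 0], [0, 0, 0]], grip=0)

```text
time: 6.6
tool_pos: [633.3, -117.4, 104.2]
tcp_rot: [3.141, -0.0, -3.1]
contact_force: [-0.5, 0.9, 0.0]
grip_width: 16.5
finger_force: 0.5
```

>>> send_rows(offset=[[0, 0, 0], [0, 0.03, 0], [0, 0.15, 0], [0, 0.35, 0], [0, 0.6, 0], [0, 0.8, 0], [0, 0.85, 0]], delta_rot=[[0, 0, 0], [0, 0, 0], [0, 0, 0], [0, 0, 0], [0, 0, 0], [0, 0, 0], [0, 0, 0]])

```text
time: 7.48
tool_pos: [628.7, -13.3, 104.2]
tcp_rot: [3.141, -0.0, -3.097]
contact_force: [-0.2, -2.2, -1.4]
grip_width: 13.9
finger_force: 30.0
```

>>> send_rows(offset=[[0, 0.1, 0], [0, 0.35, 0], [0, 0.6, 0], [0, 0.8, 0], [0, 0.85, 0]], delta_rot=[[0, 0, 0], [0, 0, 0], [0, 0, 0], [0, 0, 0], [0, 0, 0]])

```text
time: 8.1
tool_pos: [624.3, 87.2, 104.3]
tcp_rot: [3.141, -0.001, -3.098]
contact_force: [-2.3, -2.3, 0.3]
grip_width: 13.8
finger_force: 30.0
```

>>> send_rows(offset=[[0, 0.1, 0], [0, 0.35, 0], [0, 0.6, 0], [0, 0.7, 0], [0, 0.75, 0]], delta_rot=[[0, 0, 0], [0, 0, 0], [0, 0, 0], [0, 0, 0], [0, 0, 0]])

```text
time: 8.72
tool_pos: [620.4, 176.1, 104.2]
tcp_rot: [-3.141, -0.002, -3.099]
contact_force: [-5.4, -1.8, 1.3]
grip_width: 13.7
finger_force: 30.0
```

Run:
```python
from h import *
st(); go(626-.042*168,26+168,104,np.pi+.042)
```

```text
{'time': 8.725, 'tool_pos': [620.35, 176.074, 104.241], 'tcp_rot': [-3.141, -0.002, -3.099], 'joint_positions': [0.158, 0.668, 1.325, -0.0, 1.15, -1.455], 'contact_force': [-5.355, -1.8, 1.342], 'grip_width': 13.683, 'finger_force': 30.0}
off [0.005, 0.15, 0.002] rot [-0.0, -0.0002, 0.0]
```

>>> send_rows(offset=[[0.02, 0.06, 0], [0.03, 0.12, 0], [0.03, 0.14, 0], [0.03, 0.14, 0]], delta_rot=[[0, 0, 0], [0, 0, 0], [0, 0, 0], [0, 0, 0]])

```text
time: 9.22
tool_pos: [619.7, 192.5, 104.3]
tcp_rot: [3.141, 0.006, -3.101]
contact_force: [9.0, 1.7, -6.0]
grip_width: 13.7
finger_force: 30.0
```

>>> send_rows(offset=[[0, 0.02, 0], [0, 0.03, 0], [0, 0.03, 0]], delta_rot=[[0, 0, 0], [0, 0, 0], [0, 0, 0]])

```text
time: 9.6
tool_pos: [619.5, 195.7, 104.3]
tcp_rot: [3.141, 0.006, -3.101]
contact_force: [8.7, -0.7, -6.9]
grip_width: 13.8
finger_force: 30.0
```

>>> send_rows(offset=[[0, 0.02, 0], [0, 0.03, 0], [0, 0.03, 0]], delta_rot=[[0, 0, 0], [0, 0, 0], [0, 0, 0]])

```text
time: 9.98
tool_pos: [619.5, 195.8, 104.3]
tcp_rot: [-3.137, 0.005, -3.102]
contact_force: [8.4, -13.0, -5.1]
grip_width: 13.6
finger_force: 30.0
```

>>> send_rows(offset=[[0, 0, 0], [0, 0, 0], [0, 0, 0], [0, 0, 0], [0, 0, 0]], delta_rot=[[0, 0, 0], [0, 0, 0], [0, 0, 0], [0, 0, 0], [0, 0, 0]], grip=0.9)

```text
time: 10.6
tool_pos: [616.3, 200.1, 104.4]
tcp_rot: [3.141, 0.0, -3.099]
contact_force: [0.4, -0.7, -0.2]
grip_width: 59.6
finger_force: 0.0
```

>>> send_rows(offset=[[0, 0, -0.3], [0, 0, -0.8], [0, 0, -1], [0, 0, -1]], delta_rot=[[0, 0, 0], [0, 0, 0], [0, 0, 0], [0, 0, 0]])

```text
time: 11.1
tool_pos: [617.3, 200.2, 226.7]
tcp_rot: [3.141, 0.005, -3.099]
contact_force: [-0.1, -0.6, 0.1]
grip_width: 82.4
finger_force: 0.0
```

>>> send_rows(offset=[[0.03, -0.5, -0.3], [0.03, -1, -0.6], [0.03, -1, -0.6]], delta_rot=[[0, 0, 0], [0, 0, 0], [0, 0, 0]])

```text
time: 11.48
tool_pos: [618.2, 76.9, 296.8]
tcp_rot: [-3.141, 0.001, -3.103]
contact_force: [-0.7, 0.6, -0.1]
grip_width: 82.5
finger_force: 0.0
```

>>> send_rows(offset=[[0, -0.5, 0], [0.1, -1, 0], [0.1, -1, 0]], delta_rot=[[0, 0, 0], [0, 0, 0], [0, 0, 0]])

```text
time: 11.85
tool_pos: [609.9, -43.9, 294.0]
tcp_rot: [3.141, -0.004, -3.105]
contact_force: [-0.6, -0.4, -0.5]
grip_width: 82.8
finger_force: 0.0
```

>>> send_rows(offset=[[0.05, -0.4, 0], [0.1, -0.8, 0], [0.1, -0.8, 0], [0.1, -0.8, 0], [0.1, -0.8, 0]], delta_rot=[[0, 0, 0], [0, 0, 0], [0, 0, 0], [0, 0, 0], [0, 0, 0]])

```text
time: 12.48
tool_pos: [603.1, -135.1, 295.9]
tcp_rot: [3.141, -0.001, -3.098]
contact_force: [-0.4, -0.2, -0.2]
grip_width: 82.5
finger_force: 0.0
```

Run:
```python
from h import *
o=st(); K=cal("wrist"); im=shot("wrist","w2")
for n in "rack nest_round nest_square nest_oblong nest_hex tin_round tin_square tin_oblong tin_hex sugar_bowl".split():
    z=8 if n.startswith('nest') else 12 if n=='sugar_bowl' else 0
    print(n,[(np.round(x["uv"]).tolist(),round(x["confidence"],2),ray("wrist",x["uv"],z,K)[:2].round(1).tolist()) for x in finder.pinpoint(n,"wrist")[:4]])
im2=im.copy(); c,s=np.cos(.044),np.sin(.044)
for y in(-46,-130,-214,-298):
    u=proj("wrist",[626.5-s*y,28+c*y,28],K); cv2.circle(im2,tuple(u.round().astype(int)),2,(255,0,0),-1)
    for dx,dy in((-30,0),(30,0),(0,30),(0,-30)):
        u=proj("wrist",[626.5+c*dx-s*y-s*dy,28+c*y+c*dy+s*dx,28],K); cv2.circle(im2,tuple(u.round().astype(int)),1,(255,0,0),-1)
for x in(-78,78):
  for y in(-350,-172):
    u=proj("wrist",[626.5+c*x-s*y,28+c*y+s*x,90],K); cv2.circle(im2,tuple(u.round().astype(int)),2,(0,0,255),-1)
cv2.imwrite("pics/w2b.png",im2[:,:,::-1])
```

```text
{'time': 12.475, 'tool_pos': [603.088, -135.119, 295.851], 'tcp_rot': [3.141, -0.001, -3.098], 'joint_positions': [-0.345, 0.484, 1.115, 0.001, 1.544, -1.959], 'contact_force': [-0.391, -0.246, -0.197], 'grip_width': 82.538, 'finger_force': 0.0}
rack [([437.0, 228.0], 0.75, [624.9, 24.2]), ([218.0, 233.0], 0.73, [645.0, -266.1])]
nest_round []
nest_square [([276.0, 228.0], 0.96, [633.2, -188.6])]
nest_oblong [([342.0, 233.0], 0.65, [636.1, -101.2]), ([342.0, 338.0], 0.64, [791.8, -91.3])]
nest_hex [([409.0, 230.0], 0.77, [628.6, -14.7])]
tin_round [([539.0, 52.0], 0.73, [413.7, 110.5])]
tin_square [([133.0, 30.0], 0.93, [413.0, -352.0])]
tin_oblong [([284.0, 46.0], 0.6, [420.9, -181.8])]
tin_hex [([405.0, 56.0], 0.73, [424.9, -42.6])]
sugar_bowl [([214.0, 234.0], 0.67, [644.2, -268.1])]
```

View pics/w2b.png

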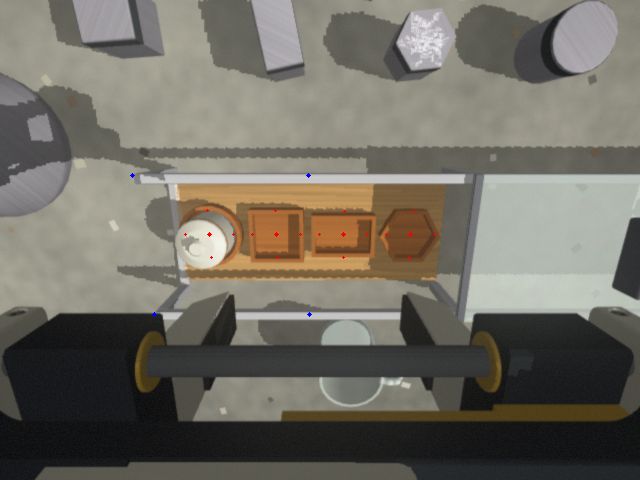

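The overlay shows the modelled nest centres falling on the real ones at square (276,235), oblong (343,235) and hex (410,235). The bowl is in the round nest, with its knob near (202,243).

Run:
```python
from h import *
import json
im=cv2.imread("pics/w2.png"); K=cal("wrist")
print(ray("wrist",(202,243),80,K),ray("wrist",(202,243),70,K))
for n in("sugar_bowl",):
    optics.capture("wrist")
    s=finder.silhouettes(n,"wrist")[0]; print(s["box"],s["confidence"])
go(603,-135,250,np.pi/2+.044)
r=R.from_euler('xyz',[np.pi,0,np.pi/2+.044]); print(r.inv().apply([641-603,-269+135,-130])/120)
```

```text
[ 635.43015869 -264.02108909   80.        ] [ 638.48282506 -267.32556254   70.        ]
[178.6, 211.7, 237.2, 268.8] 0.87
off [-0.002, 0.017, 0.386] rot [0.0, -0.0, 0.2496]
[-1.12951475  0.2672427   1.08333333]
```

>>> send_rows(offset=[[0, 0, 0.1], [0, 0, 0.2], [0, 0, 0.38], [0, 0.02, 0.38], [0, 0.02, 0.38], [0, 0.02, 0.38], [0, 0.02, 0.38], [0, 0.02, 0.38]], delta_rot=[[0, 0, 0.0297], [0, 0, 0.0594], [0, 0, 0.0891], [0, 0, 0.1188], [0, 0, 0.1485], [0, 0, 0.1782], [0, 0, 0.2079], [0, 0, 0.2376]])

```text
time: 14.12
tool_pos: [602.8, -134.7, 250.7]
tcp_rot: [3.141, -0.0, 1.684]
contact_force: [0.2, 0.2, -1.4]
grip_width: 82.9
finger_force: 0.0
```

>>> send_rows(offset=[[0, 0, 0], [-0.4, 0.15, 0.3], [-0.8, 0.27, 0.6], [-1, 0.27, 0.6], [-1, 0.27, 0.6]], delta_rot=[[0, 0, 0.012], [0, 0, 0.012], [0, 0, 0.012], [0, 0, 0.012], [0, 0, 0.012]])

```text
time: 14.75
tool_pos: [649.0, -251.7, 177.6]
tcp_rot: [-3.141, -0.0, 1.613]
contact_force: [-0.4, -0.3, 0.1]
grip_width: 82.2
finger_force: 0.0
```

Run:
```python
from h import *
st(); go(640,-269,150,np.pi/2+.044)
```

```text
{'time': 14.75, 'tool_pos': [648.966, -251.69, 177.594], 'tcp_rot': [-3.141, -0.0, 1.613], 'joint_positions': [-0.48, 0.702, 1.048, -0.0, 1.392, -0.522], 'contact_force': [-0.383, -0.345, 0.05], 'grip_width': 82.17, 'finger_force': 0.0}
off [-0.141, -0.08, 0.23] rot [-0.0001, -0.0001, -0.0004]
```

>>> send_rows(offset=[[-0.141, -0.08, 0.3], [-0.141, -0.08, 0.6], [-0.141, -0.08, 0.6], [-0.141, -0.08, 0.6]], delta_rot=[[0, 0, 0], [0, 0, 0], [0, 0, 0], [0, 0, 0]], grip=0.86)

```text
time: 15.25
tool_pos: [641.5, -266.7, 109.0]
tcp_rot: [3.139, 0.001, 1.616]
contact_force: [0.3, 0.5, 0.5]
grip_width: 79.0
finger_force: 0.0
```

Run:
```python
from h import *
st(); K=cal("wrist"); optics.capture("wrist")
for s in finder.pinpoint("sugar_bowl","wrist")[:2]: print(s["confidence"],s["uv"],ray("wrist",s["uv"],12,K))
go(640,-269,35,np.pi/2+.044)
```

```text
{'time': 15.25, 'tool_pos': [641.522, -266.657, 108.981], 'tcp_rot': [3.139, 0.001, 1.616], 'joint_positions': [-0.504, 0.75, 1.148, 0.0, 1.24, -0.55], 'contact_force': [0.283, 0.519, 0.541], 'grip_width': 78.983, 'finger_force': 0.0}
0.91 [320.8, 256.4] [ 644.77049685 -269.59304865   12.        ]
0.17 [46.0, 327.1] [ 424.99156031 -340.00426684   12.        ]
off [-0.014, -0.017, 0.619] rot [0.0006, 0.0003, 0.0002]
```

>>> send_rows(offset=[[-0.017, 0, 0.2], [-0.017, 0, 0.4], [-0.017, 0, 0.62], [-0.017, 0, 0.62]], delta_rot=[[0, 0, 0], [0, 0, 0], [0, 0, 0], [0, 0, 0]])

```text
time: 15.85
tool_pos: [640.0, -268.6, 31.6]
tcp_rot: [-3.14, -0.001, 1.616]
contact_force: [0.3, 0.8, -0.6]
grip_width: 79.0
finger_force: 0.0
```

>>> send_rows(offset=[[0, 0, 0], [0, 0, 0], [0, 0, 0], [0, 0, 0], [0, 0, 0]], delta_rot=[[0, 0, 0], [0, 0, 0], [0, 0, 0], [0, 0, 0], [0, 0, 0]], grip=0)

```text
time: 16.48
tool_pos: [641.6, -269.6, 34.1]
tcp_rot: [3.139, 0.001, 1.615]
contact_force: [0.6, 0.5, 5.5]
grip_width: 59.1
finger_force: 30.0
```

>>> send_rows(offset=[[0, 0, 0], [0, 0, -0.1], [0, 0, -0.3], [0, 0, -0.6], [0, 0, -1], [0, 0, -1]], delta_rot=[[0, 0, 0], [0, 0, 0], [0, 0, 0], [0, 0, 0], [0, 0, 0], [0, 0, 0]])

```text
time: 17.23
tool_pos: [642.4, -270.3, 157.5]
tcp_rot: [3.134, 0.005, 1.615]
contact_force: [0.1, -0.4, -2.1]
grip_width: 59.6
finger_force: 30.0
```

>>> send_rows(offset=[[0.3, -0.1, 0], [0.7, -0.3, -0.1], [1, -0.4, -0.15], [1, -0.4, -0.15]], delta_rot=[[0, 0, 0], [0, 0, 0], [0, 0, 0], [0, 0, 0]])

```text
time: 17.73
tool_pos: [585.9, -148.7, 169.9]
tcp_rot: [-3.14, -0.001, 1.618]
contact_force: [0.2, -0.3, -1.4]
grip_width: 59.2
finger_force: 30.0
```

>>> send_rows(offset=[[0.5, -0.2, 0], [1, -0.4, 0], [1, -0.4, 0]], delta_rot=[[0, 0, 0], [0, 0, 0], [0, 0, 0]])

```text
time: 18.1
tool_pos: [531.9, -31.1, 169.3]
tcp_rot: [-3.138, -0.001, 1.618]
contact_force: [0.2, -0.4, -1.7]
grip_width: 59.1
finger_force: 30.0
```

>>> send_rows(offset=[[0.5, -0.2, 0], [1, -0.4, 0], [1, -0.4, 0]], delta_rot=[[0, 0, 0], [0, 0, 0], [0, 0, 0]])

```text
time: 18.48
tool_pos: [479.4, 86.0, 169.7]
tcp_rot: [-3.14, -0.0, 1.619]
contact_force: [0.2, -1.6, -2.5]
grip_width: 59.4
finger_force: 30.0
```

>>> send_rows(offset=[[0.5, -0.14, 0], [1, -0.28, 0], [1, -0.28, 0]], delta_rot=[[0, 0, 0], [0, 0, 0], [0, 0, 0]])

```text
time: 18.85
tool_pos: [441.5, 204.6, 169.8]
tcp_rot: [-3.141, -0.0, 1.62]
contact_force: [0.0, -0.6, -2.7]
grip_width: 59.5
finger_force: 30.0
```

>>> send_rows(offset=[[0.3, 0, 0], [0.6, 0, 0], [0.6, 0, 0], [0.6, 0, 0], [0.6, 0, 0]], delta_rot=[[0, 0, 0], [0, 0, 0], [0, 0, 0], [0, 0, 0], [0, 0, 0]])

```text
time: 19.48
tool_pos: [439.2, 272.9, 170.1]
tcp_rot: [-3.141, 0.001, 1.613]
contact_force: [0.4, -0.4, -2.1]
grip_width: 59.6
finger_force: 30.0
```

Run:
```python
from h import *
st(); K=cal("wrist"); im=shot("wrist","w3")
for n in("cork_mat","sugar_bowl"):
  for s in finder.pinpoint(n,"wrist")[:2]: print(n,s["confidence"],s["uv"],ray("wrist",s["uv"],0,K))
go(437,351,27,np.pi/2+.044)
```

```text
{'time': 19.475, 'tool_pos': [439.249, 272.895, 170.123], 'tcp_rot': [-3.141, 0.001, 1.613], 'joint_positions': [0.408, 0.381, 1.632, -0.0, 1.129, 0.365], 'contact_force': [0.355, -0.38, -2.079], 'grip_width': 59.587, 'finger_force': 29.997}
cork_mat 0.79 [310.6, 147.2] [430.13208488 347.9853295    0.        ]
sugar_bowl 0.83 [319.4, 295.3] [444.42862542 204.02709394   0.        ]
off [0.646, 0.012, 1.195] rot [0.0, 0.0, -0.0001]
```

>>> send_rows(offset=[[0.4, 0, 0.1], [0.64, 0, 0.4], [0.64, 0, 0.7], [0.64, 0, 0.7], [0.64, 0, 0.7]], delta_rot=[[0, 0, 0], [0, 0, 0], [0, 0, 0], [0, 0, 0], [0, 0, 0]])

```text
time: 20.25
tool_pos: [436.1, 351.1, 87.7]
tcp_rot: [3.14, -0.001, 1.615]
contact_force: [-0.3, 0.8, -1.9]
grip_width: 59.4
finger_force: 30.0
```

>>> send_rows(offset=[[0, 0, 0.2], [0, 0, 0.35], [0, 0, 0.45], [0, 0, 0.48], [0, 0, 0.48]], delta_rot=[[0, 0, 0], [0, 0, 0], [0, 0, 0], [0, 0, 0], [0, 0, 0]])

```text
time: 20.88
tool_pos: [435.7, 351.2, 29.4]
tcp_rot: [3.141, -0.001, 1.615]
contact_force: [1.3, -0.6, -1.8]
grip_width: 59.5
finger_force: 30.0
```

Run:
```python
from h import *
st()
```

```text
{'time': 20.875, 'tool_pos': [435.678, 351.25, 29.421], 'tcp_rot': [3.141, -0.001, 1.615], 'joint_positions': [0.542, 0.63, 1.657, 0.0, 0.853, 0.497], 'contact_force': [1.288, -0.585, -1.763], 'grip_width': 59.504, 'finger_force': 29.997}
```

>>> send_rows(offset=[[0, 0, 0.02], [0, 0, 0.035], [0, 0, 0.035]], delta_rot=[[0, 0, 0], [0, 0, 0], [0, 0, 0]])

```text
time: 21.25
tool_pos: [435.4, 351.3, 25.1]
tcp_rot: [3.141, -0.001, 1.615]
contact_force: [-0.5, -0.1, 2.2]
grip_width: 59.0
finger_force: 30.0
```

>>> send_rows(offset=[[0, 0, 0], [0, 0, 0], [0, 0, 0], [0, 0, 0], [0, 0, 0]], delta_rot=[[0, 0, 0], [0, 0, 0], [0, 0, 0], [0, 0, 0], [0, 0, 0]], grip=0.98)

```text
time: 21.88
tool_pos: [435.2, 351.1, 24.5]
tcp_rot: [3.142, -0.0, 1.615]
contact_force: [0.7, -0.2, 0.1]
grip_width: 89.7
finger_force: 0.0
```

>>> send_rows(offset=[[0, 0, -0.3], [0, 0, -0.7], [0, 0, -1], [0, 0, -1]], delta_rot=[[0, 0, 0], [0, 0, 0], [0, 0, 0], [0, 0, 0]])

```text
time: 22.38
tool_pos: [436.7, 352.0, 147.7]
tcp_rot: [3.136, -0.003, 1.615]
contact_force: [-0.2, 0.8, -0.3]
grip_width: 90.0
finger_force: 0.0
```

>>> send_rows(offset=[[-0.5, -0.1, -0.3], [-1, -0.1, -0.6], [-1, -0.1, -0.6]], delta_rot=[[0, 0, 0], [0, 0, 0], [0, 0, 0]])

```text
time: 22.75
tool_pos: [428.8, 228.6, 217.5]
tcp_rot: [3.14, -0.0, 1.613]
contact_force: [1.0, 0.6, -0.9]
grip_width: 89.9
finger_force: 0.0
```

>>> send_rows(offset=[[-0.5, -0.1, 0], [-1, -0.1, 0], [-1, -0.1, 0], [-1, -0.1, 0], [-1, -0.1, 0]], delta_rot=[[0, 0, 0], [0, 0, 0], [0, 0, 0], [0, 0, 0], [0, 0, 0]])

```text
time: 23.38
tool_pos: [421.7, 111.5, 216.0]
tcp_rot: [-3.141, -0.0, 1.617]
contact_force: [0.3, 0.6, 0.3]
grip_width: 90.1
finger_force: 0.0
```

```bash
cat >> h.py <<'E'
def pins(names,c="wrist",save=None):
    K=cal(c); im=optics.capture(c)
    if save: cv2.imwrite(f"pics/{save}.png",im[:,:,::-1])
    for n in names:
        z=8 if n.startswith('nest') else 0
        print(n,[(np.round(x["uv"]).tolist(),round(x["confidence"],2),ray(c,x["uv"],z,K)[:2].round(1).tolist()) for x in finder.pinpoint(n,c)[:3]])
    return im,K
E
python3 - <<'E'
from h import *
st(); im,K=pins(["tin_round","tin_hex","sugar_bowl","cork_mat"],save="w4")
s=finder.silhouettes("tin_round","wrist")[0]; print(s["box"])
E
```

```text
{'time': 23.375, 'tool_pos': [421.684, 111.508, 216.011], 'tcp_rot': [-3.141, -0.0, 1.617], 'joint_positions': [0.082, 0.19, 1.767, 0.001, 1.186, 0.036], 'contact_force': [0.319, 0.627, 0.317], 'grip_width': 90.08, 'finger_force': 0.0}
tin_round [([311.0, 214.0], 0.97, [414.3, 116.7])]
tin_hex [([218.0, 426.0], 0.72, [303.8, -172.9]), ([245.0, 379.0], 0.71, [340.8, -97.0]), ([312.0, 338.0], 0.7, [422.0, -35.6])]
sugar_bowl []
cork_mat []
[276.1, 189.6, 345.8, 266.4]
```

View pics/w4.png

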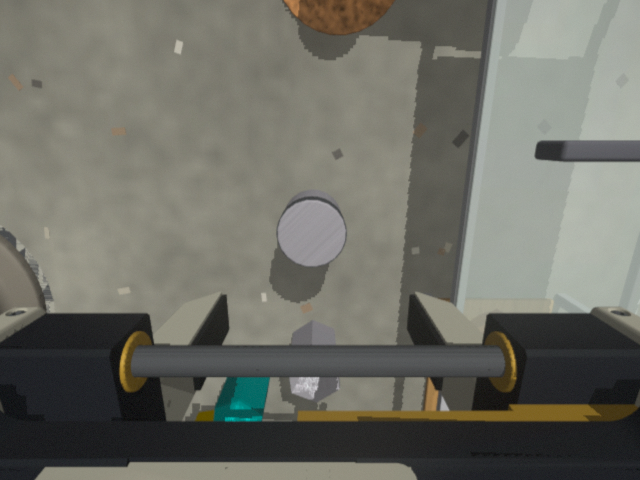

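The round tin's top is a circle at (311,232), and the hex tin's top is near (312,385), partly behind the gripper.

Run:
```python
from h import *
K=cal("wrist"); p=ray("wrist",(311.5,232),72,K); print(p); go(p[0],p[1],32,np.pi/2+.044)
p=ray("wrist",(311.5,233),72,K); print(p)
```

```text
[416.60859628 114.59587535  72.        ]
off [0.033, -0.042, 1.537] rot [-0.0, -0.0, 0.0002]
[416.64589424 113.684037    72.        ]
```

>>> send_rows(offset=[[0.02, -0.05, 0.4], [0.02, -0.05, 0.8], [0.02, -0.05, 0.8]], delta_rot=[[0, 0, 0], [0, 0, 0], [0, 0, 0]])

```text
time: 24.05
tool_pos: [413.4, 112.4, 118.4]
tcp_rot: [-3.135, 0.0, 1.616]
contact_force: [0.3, 0.2, 0.7]
grip_width: 90.4
finger_force: 0.0
```

>>> send_rows(offset=[[0, 0, 0.3], [0, 0, 0.6], [0, 0, 0.74], [0, 0, 0.74]], delta_rot=[[0, 0, 0], [0, 0, 0], [0, 0, 0], [0, 0, 0]])

```text
time: 24.55
tool_pos: [416.5, 112.5, 32.4]
tcp_rot: [3.141, -0.0, 1.615]
contact_force: [0.5, 0.3, 0.8]
grip_width: 90.4
finger_force: 0.0
```

>>> send_rows(offset=[[0, 0, 0], [0, 0, 0], [0, 0, 0], [0, 0, 0], [0, 0, 0], [0, 0, 0]], delta_rot=[[0, 0, 0], [0, 0, 0], [0, 0, 0], [0, 0, 0], [0, 0, 0], [0, 0, 0]], grip=0)

```text
time: 25.3
tool_pos: [416.1, 112.4, 32.3]
tcp_rot: [3.141, -0.0, 1.615]
contact_force: [-0.9, -0.2, 6.4]
grip_width: 61.6
finger_force: 30.0
```

Run:
```python
from h import *
o=st(); r=R.from_euler('xyz',o["tcp_rot"]); print(r.inv().apply(np.array([639.6,-270,170])-o["tool_pos"])/120)
```

```text
{'time': 25.3, 'tool_pos': [416.122, 112.426, 32.298], 'tcp_rot': [3.141, -0.0, 1.615], 'joint_positions': [0.086, 0.459, 2.012, 0.0, 0.67, 0.041], 'contact_force': [-0.889, -0.166, 6.393], 'grip_width': 61.578, 'finger_force': 30.002}
[-3.26629752  1.72007173 -1.14625794]
```

>>> send_rows(offset=[[0, 0, -0.2], [0, 0, -0.5], [0, 0, -0.9], [0, 0, -1], [0, 0, -1]], delta_rot=[[0, 0, 0], [0, 0, 0], [0, 0, 0], [0, 0, 0], [0, 0, 0]])

```text
time: 25.92
tool_pos: [415.7, 112.4, 151.6]
tcp_rot: [3.141, -0.0, 1.615]
contact_force: [0.6, -0.1, -1.8]
grip_width: 61.9
finger_force: 30.0
```

>>> send_rows(offset=[[-0.3, 0.1, 0], [-0.7, 0.3, 0], [-1, 0.5, -0.1], [-1, 0.5, -0.15]], delta_rot=[[0, 0, 0], [0, 0, 0], [0, 0, 0], [0, 0, 0]])

```text
time: 26.42
tool_pos: [481.7, -7.0, 167.8]
tcp_rot: [-3.139, -0.0, 1.612]
contact_force: [-0.3, 0.7, -2.4]
grip_width: 61.5
finger_force: 30.0
```

>>> send_rows(offset=[[-0.5, 0.25, 0], [-1, 0.5, 0], [-1, 0.5, 0]], delta_rot=[[0, 0, 0], [0, 0, 0], [0, 0, 0]])

```text
time: 26.8
tool_pos: [546.5, -124.3, 167.3]
tcp_rot: [-3.139, -0.001, 1.612]
contact_force: [-1.9, 0.2, -2.7]
grip_width: 62.0
finger_force: 30.0
```

>>> send_rows(offset=[[-0.5, 0.25, 0], [-1, 0.5, 0], [-1, 0.5, 0], [-1, 0.5, 0]], delta_rot=[[0, 0, 0], [0, 0, 0], [0, 0, 0], [0, 0, 0]])

```text
time: 27.3
tool_pos: [610.7, -238.0, 167.7]
tcp_rot: [-3.138, -0.003, 1.615]
contact_force: [-0.2, 0.9, -2.1]
grip_width: 62.0
finger_force: 30.0
```

Run:
```python
from h import *
o=st(); im,K=pins(["nest_round","nest_square","nest_oblong","nest_hex"],save="w5"); go(640,-270,150,np.pi/2+.044)
```

```text
{'time': 27.3, 'tool_pos': [610.66, -237.951, 167.659], 'tcp_rot': [-3.138, -0.003, 1.615], 'joint_positions': [-0.489, 0.631, 1.209, 0.001, 1.306, -0.533], 'contact_force': [-0.167, 0.902, -2.073], 'grip_width': 61.956, 'finger_force': 29.999}
nest_round [([352.0, 267.0], 0.84, [644.5, -270.4])]
nest_square [([351.0, 176.0], 0.96, [637.7, -185.5])]
nest_oblong [([354.0, 72.0], 0.68, [634.0, -101.7])]
nest_hex []
off [-0.28, 0.226, 0.167] rot [-0.0, -0.0001, 0.0003]
```

View pics/w5.png

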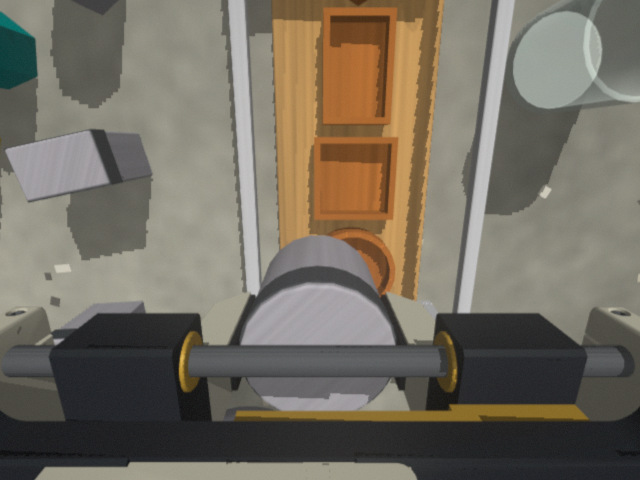

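The square nest's rim corners show at about (315,137) to (397,219) and the oblong's at (323,8) to (391,124). The round nest is partly hidden by the held tin.

Run:
```python
from h import *
K=cal("wrist")
for q in([(315,137),(397,138),(397,218.5),(314,219)],[(323,8),(395.5,8),(391,124),(323,124)]):
    P=np.array([ray("wrist",u,28,K)[:2] for u in q]); print(P.round(1).tolist(),P.mean(0))
s=finder.silhouettes("nest_round","wrist"); print([(x["box"],x["confidence"]) for x in s])
print([ray("wrist",u,28,K)[:2].round(1) for u in((354,228),(395,268))])
c,s=np.cos(.044),np.sin(.044)
for y in(-130,-214,-298): print([626.5-s*y,28+c*y])
```

```text
[[605.7, -153.9], [672.1, -151.6], [679.7, -217.7], [607.8, -221.5]] [ 641.35214589 -186.17616465]
[[607.6, -63.8], [660.7, -61.3], [666.1, -141.2], [611.7, -143.7]] [ 636.51091461 -102.49675219]
[([327.1, 225.2, 394.7, 299.8], 0.91)]
[array([ 643.1, -227.9]), array([ 683.1, -263.3])]
[np.float64(632.2181545253177), np.float64(-101.87418030087656)]
[np.float64(635.9129620647537), np.float64(-185.79288141836602)]
[np.float64(639.6077696041898), np.float64(-269.7115825358555)]
```

Run:
```python
from h import *
K=cal("wrist"); im=cv2.imread("pics/w5.png").astype(float)
def edges(prof,o,th=14):
    d=np.convolve(prof,[.5,.5,0,-.5,-.5],'valid')  # positive= rising
    d=np.abs(d); return [(i+o+2,round(d[i])) for i in range(1,len(d)-1) if d[i]>th and d[i]>=d[i-1] and d[i]>d[i+1]]
for v in(60,150,170,190,200):
    e=edges(im[v-3:v+4,220:520,2].mean(0),220); print("row",v,e)
for a,b in((335,345),(360,375)):
    e=edges(im[0:300,a:b,2].mean(1),0); print("col",a,e)
```

```text
row 60 [(227, 45), (232, 80), (247, 75), (251, 29), (271, 28), (274, 60), (285, 18), (316, 52), (323, 53), (378, 52), (384, 32), (387, 82), (395, 17), (419, 61), (433, 62), (438, 34), (484, 54), (490, 90), (506, 92), (513, 60)]
row 150 [(234, 45), (237, 76), (252, 75), (255, 42), (274, 22), (277, 44), (283, 17), (292, 15), (296, 20), (310, 68), (314, 44), (320, 56), (387, 34), (391, 80), (397, 25), (413, 61), (426, 61), (430, 41), (470, 37), (478, 87), (493, 90)]
row 170 [(234, 42), (239, 81), (253, 74), (256, 37), (275, 21), (278, 46), (284, 17), (296, 19), (308, 61), (314, 44), (377, 17), (381, 56), (386, 34), (390, 80), (396, 29), (410, 61), (424, 64), (428, 42), (462, 43), (476, 88), (490, 90)]
row 190 [(235, 37), (240, 80), (254, 74), (257, 36), (275, 23), (278, 48), (285, 14), (296, 19), (309, 66), (314, 39), (375, 16), (380, 52), (385, 34), (389, 78), (395, 29), (409, 62), (422, 60), (426, 41), (464, 43), (473, 88), (487, 92)]
row 200 [(236, 46), (241, 80), (254, 74), (258, 35), (276, 24), (279, 45), (285, 14), (296, 17), (308, 58), (314, 41), (319, 16), (380, 51), (384, 33), (388, 81), (394, 29), (408, 67), (421, 63), (425, 41), (466, 59), (472, 87), (486, 92)]
col 335 [(7, 56), (15, 87), (22, 30), (43, 21), (47, 34), (123, 58), (137, 49), (143, 54), (161, 49), (210, 19), (214, 20), (219, 46), (230, 32), (233, 28), (238, 37), (269, 52), (285, 64)]
col 360 [(7, 51), (15, 87), (22, 34), (44, 58), (123, 55), (137, 43), (143, 49), (163, 53), (210, 22), (214, 19), (219, 38), (231, 29), (240, 36), (253, 18), (282, 19), (296, 29)]
```

Run:
```python
from h import *
K=cal("wrist")
f=lambda u,v,z:ray("wrist",(u,v),z,K)[:2].round(1)
for v,l,r,q in((60,(232,247),(490,506),(323,395)),(170,(239,253),(476,490),(314,396)),(200,(241,254),(472,486),(314,394))):
    L=f(np.mean(l),v,90);Rr=f(np.mean(r),v,90); print(v,"rails",L,Rr,(L+Rr)/2,"nest",f(q[0],v,28),f(q[1],v,28),(f(q[0],v,28)+f(q[1],v,28))/2)
print("col",[f(350,v,28)[1] for v in(7.5,123,137,219)])
```

```text
60 rails [ 558.9 -112.7] [ 714.8 -105.5] [ 636.85 -109.1 ] nest [609.5 -98.2] [664.3 -95.6] [636.9 -96.9]
170 rails [ 561.8 -177.5] [ 717.9 -170.3] [ 639.85 -173.9 ] nest [ 606.2 -180.4] [ 674.4 -177.2] [ 640.3 -178.8]
200 rails [ 562.5 -197.4] [ 718.9 -190.1] [ 640.7  -193.75] nest [ 607.3 -205.4] [ 675.5 -202.2] [ 641.4 -203.8]
col [np.float64(-62.9), np.float64(-142.3), np.float64(-152.9), np.float64(-220.4)]
```

Run:
```python
from h import *
K=cal("wrist"); o=get_obs(); im=cv2.imread("pics/w5.png").astype(float)
T=K[1]; r=R.from_euler('xyz',o["tcp_rot"])
print("cam in tool",r.inv().apply(T[:3,3]-o["tool_pos"]),(r.inv().as_matrix()@T[:3,:3]).round(4).tolist())
# tin top: TCP +40 up; width 62
for dy in(-31,0,31): print(proj("wrist",o["tool_pos"]+r.apply([0,dy,-40]),K).round(1))
for v in(320,330,335): 
    p=im[v-1:v+2,225:420].mean((0,2)); d=np.abs(np.convolve(p,[.5,.5,0,-.5,-.5],'valid')); i=np.argsort(-d)[:10]; print(v,sorted((int(k)+227,round(d[k])) for k in i))
```

```text
cam in tool [  81.22924276    0.34832972 -156.42624581] [[0.0006, -0.9539, -0.3002], [1.0, 0.0005, 0.0004], [-0.0003, -0.3002, 0.9539]]
[236.3 361. ]
[316.6 361. ]
[396.9 361. ]
320 [(237, 60), (238, 80), (239, 72), (248, 58), (249, 58), (386, 58), (387, 63), (388, 56), (397, 79), (398, 78)]
330 [(233, 72), (234, 82), (244, 69), (245, 66), (391, 75), (392, 81), (393, 65), (401, 70), (402, 81), (403, 65)]
335 [(231, 72), (232, 73), (242, 66), (243, 72), (392, 65), (393, 77), (394, 66), (403, 69), (404, 85), (405, 70)]
```

>>> send_rows(offset=[[-0.15, 0.12, 0], [-0.28, 0.243, 0.1], [-0.28, 0.243, 0.4], [-0.28, 0.243, 0.8], [-0.28, 0.243, 0.84], [-0.28, 0.243, 0.84]], delta_rot=[[0, 0, 0], [0, 0, 0], [0, 0, 0], [0, 0, 0], [0, 0, 0], [0, 0, 0]])

```text
time: 28.35
tool_pos: [642.8, -271.5, 70.3]
tcp_rot: [3.14, 0.001, 1.616]
contact_force: [0.3, 0.4, -1.4]
grip_width: 61.4
finger_force: 30.0
```

Run:
```python
from h import *
st(); go(642,-270.2,53,np.pi/2+.044)
```

```text
{'time': 28.35, 'tool_pos': [642.84, -271.519, 70.293], 'tcp_rot': [3.14, 0.001, 1.616], 'joint_positions': [-0.509, 0.794, 1.173, 0.0, 1.173, -0.554], 'contact_force': [0.256, 0.449, -1.397], 'grip_width': 61.369, 'finger_force': 29.999}
off [0.011, -0.007, 0.144] rot [0.0002, 0.0001, 0.0001]
```

>>> send_rows(offset=[[0.01, -0.007, 0.05], [0.01, -0.007, 0.1], [0.01, -0.007, 0.145], [0.01, -0.007, 0.145]], delta_rot=[[0, 0, 0], [0, 0, 0], [0, 0, 0], [0, 0, 0]])

```text
time: 28.85
tool_pos: [641.0, -270.2, 50.9]
tcp_rot: [-3.141, -0.001, 1.615]
contact_force: [-0.3, -0.0, -1.2]
grip_width: 61.7
finger_force: 30.0
```

>>> send_rows(offset=[[0, 0, 0.03], [0, 0, 0.05], [0, 0, 0.07], [0, 0, 0.07]], delta_rot=[[0, 0, 0], [0, 0, 0], [0, 0, 0], [0, 0, 0]])

```text
time: 29.35
tool_pos: [641.4, -270.4, 44.4]
tcp_rot: [3.141, 0.0, 1.615]
contact_force: [-2.8, 1.7, 5.5]
grip_width: 61.9
finger_force: 30.0
```

>>> send_rows(offset=[[0, 0, -0.03], [0, 0, -0.03], [0, 0, -0.03]], delta_rot=[[0, 0, 0], [0, 0, 0], [0, 0, 0]])

```text
time: 29.72
tool_pos: [641.3, -270.3, 46.4]
tcp_rot: [-3.141, -0.0, 1.615]
contact_force: [-0.1, -1.2, -1.7]
grip_width: 61.5
finger_force: 30.0
```

>>> send_rows(offset=[[0, -0.02, 0], [0, -0.04, 0], [0, -0.04, 0], [0, -0.04, 0]], delta_rot=[[0, 0, 0], [0, 0, 0], [0, 0, 0], [0, 0, 0]])

```text
time: 30.22
tool_pos: [639.2, -270.5, 47.0]
tcp_rot: [3.135, 0.001, 1.615]
contact_force: [9.1, 0.9, -6.2]
grip_width: 61.4
finger_force: 30.0
```

>>> send_rows(offset=[[0, 0.03, 0], [0, 0.06, 0], [0, 0.08, 0], [0, 0.08, 0], [0, 0.08, 0]], delta_rot=[[0, 0, 0], [0, 0, 0], [0, 0, 0], [0, 0, 0], [0, 0, 0]])

```text
time: 30.85
tool_pos: [645.6, -270.2, 46.5]
tcp_rot: [-3.141, -0.0, 1.615]
contact_force: [-2.2, -0.4, -1.9]
grip_width: 61.6
finger_force: 30.0
```

>>> send_rows(offset=[[0, -0.03, 0], [-0.02, -0.03, 0], [-0.04, -0.03, 0], [-0.04, -0.03, 0], [-0.04, -0.03, 0]], delta_rot=[[0, 0, 0], [0, 0, 0], [0, 0, 0], [0, 0, 0], [0, 0, 0]])

```text
time: 31.48
tool_pos: [642.8, -273.8, 46.9]
tcp_rot: [-3.141, -0.002, 1.615]
contact_force: [-1.8, 3.9, 1.5]
grip_width: 61.9
finger_force: 30.0
```

>>> send_rows(offset=[[0.03, 0, 0], [0.06, 0, 0], [0.08, 0, 0], [0.08, 0, 0], [0.08, 0, 0]], delta_rot=[[0, 0, 0], [0, 0, 0], [0, 0, 0], [0, 0, 0], [0, 0, 0]])

```text
time: 32.1
tool_pos: [642.4, -267.1, 46.9]
tcp_rot: [3.141, 0.003, 1.615]
contact_force: [-0.4, -4.8, -3.6]
grip_width: 61.8
finger_force: 30.0
```

>>> send_rows(offset=[[-0.03, 0, 0], [-0.03, 0, 0.02], [-0.03, 0, 0.03], [-0.03, 0, 0.03]], delta_rot=[[0, 0, 0], [0, 0, 0], [0, 0, 0], [0, 0, 0]])

```text
time: 32.6
tool_pos: [642.6, -269.1, 44.4]
tcp_rot: [3.141, 0.0, 1.615]
contact_force: [-2.1, 0.6, 5.8]
grip_width: 61.8
finger_force: 30.0
```

>>> send_rows(offset=[[0, 0, 0], [0, 0, 0], [0, 0, 0], [0, 0, 0]], delta_rot=[[0, 0, 0], [0, 0, 0], [0, 0, 0], [0, 0, 0]], grip=0.86)

```text
time: 33.1
tool_pos: [642.5, -269.0, 42.9]
tcp_rot: [-3.142, -0.0, 1.615]
contact_force: [0.4, -0.4, 1.0]
grip_width: 78.8
finger_force: 0.0
```

>>> send_rows(offset=[[0, 0, -0.3], [0, 0, -0.7], [0, 0, -1], [0, 0, -1]], delta_rot=[[0, 0, 0], [0, 0, 0], [0, 0, 0], [0, 0, 0]])

```text
time: 33.6
tool_pos: [644.1, -269.9, 167.2]
tcp_rot: [3.135, 0.004, 1.615]
contact_force: [-0.2, 0.1, -0.7]
grip_width: 78.6
finger_force: 0.0
```

Run:
```python
from h import *
o=st(); r=R.from_euler('xyz',o["tcp_rot"]); print(r.inv().apply(np.array([417,-349,230])-o["tool_pos"])/120)
pins(["tin_round","tin_square","tin_oblong","tin_hex","sugar_bowl","cork_mat"],"top",save="t1")
```

```text
{'time': 33.6, 'tool_pos': [644.069, -269.936, 167.192], 'tcp_rot': [3.135, 0.004, 1.615], 'joint_positions': [-0.507, 0.708, 1.065, 0.0, 1.361, -0.551], 'contact_force': [-0.21, 0.144, -0.655], 'grip_width': 78.594, 'finger_force': 0.0}
[-0.57603964 -1.91630214 -0.53348318]
tin_round [([424.0, 214.0], 0.54, [642.9, -265.1])]
tin_square [([458.0, 302.0], 0.7, [414.5, -341.5])]
tin_oblong [([242.0, 217.0], 0.25, [642.0, 211.7])]
tin_hex []
sugar_bowl [([188.0, 299.0], 0.63, [431.3, 347.8])]
cork_mat [([184.0, 296.0], 0.98, [438.2, 359.3])]
```

>>> send_rows(offset=[[0, -0.5, -0.25], [-0.25, -0.95, -0.5], [-0.25, -0.95, -0.5]], delta_rot=[[0, 0, 0], [0, 0, 0], [0, 0, 0]])

```text
time: 34.33
tool_pos: [528.2, -306.0, 225.1]
tcp_rot: [3.14, 0.002, 1.612]
contact_force: [1.1, 0.5, 0.6]
grip_width: 78.8
finger_force: 0.0
```

>>> send_rows(offset=[[-0.2, -0.5, 0], [-0.33, -0.95, 0], [-0.33, -0.95, 0], [-0.33, -0.95, 0], [-0.33, -0.95, 0]], delta_rot=[[0, 0, 0], [0, 0, 0], [0, 0, 0], [0, 0, 0], [0, 0, 0]])

```text
time: 34.95
tool_pos: [419.0, -348.3, 222.6]
tcp_rot: [3.141, -0.001, 1.617]
contact_force: [-0.4, -0.3, -0.9]
grip_width: 78.9
finger_force: 0.0
```

Run:
```python
from h import *
o=st(); im,K=pins(["tin_square","tin_oblong","tin_hex"],save="w6")
s=finder.silhouettes("tin_square","wrist")[0]; print(s["box"],s["confidence"])
b=np.array(s["box"]).astype(int); g=im[max(0,b[1]-25):b[3]+25,max(0,b[0]-25):b[2]+25]
print(b[0]-25,b[1]-25,g.shape); cv2.imwrite("pics/w6c.png",cv2.resize(g[:,:,::-1],None,fx=4,fy=4,interpolation=cv2.INTER_NEAREST))
```

```text
{'time': 34.95, 'tool_pos': [419.02, -348.26, 222.639], 'tcp_rot': [3.141, -0.001, 1.617], 'joint_positions': [-0.834, 0.382, 1.476, 0.0, 1.284, -0.881], 'contact_force': [-0.435, -0.339, -0.854], 'grip_width': 78.905, 'finger_force': 0.0}
tin_square [([310.0, 217.0], 0.94, [410.8, -347.1])]
tin_oblong [([330.0, 51.0], 0.6, [423.3, -184.2])]
tin_hex [([200.0, 32.0], 0.91, [299.9, -174.3])]
[277.3, 191.6, 343.4, 260.1] 0.59
252 166 (119, 116, 3)
```

View pics/w6.png

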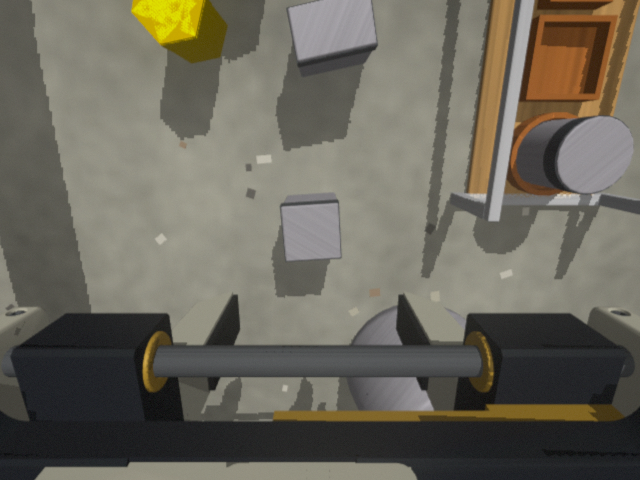

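The picture shows the square tin's top at (281,203), (339,200), (342,258) and (285,261). The round tin is standing in the round nest at about (590,155).

```bash
cat >> h.py <<'E'
def top_rect(K,uv,z=72):
    "centre, size and angle of bright top face found near uv"
    P=np.array([ray("wrist",u,z,K)[:2] for u in uv],np.float32); return cv2.minAreaRect(P)
E
python3 - <<'E'
from h import *
K=cal("wrist"); im=cv2.imread("pics/w6.png",0)
hsv=cv2.blur(im,(3,3)); print([int(hsv[y,x]) for x,y in((310,230),(300,215),(325,250),(310,197),(265,230),(360,230))])
m=np.zeros((482,642),np.uint8); cv2.floodFill(hsv,m,(310,230),255,8,8,4|cv2.FLOODFILL_MASK_ONLY|(1<<8)); m=m[1:-1,1:-1]
m=cv2.morphologyEx(m,cv2.MORPH_CLOSE,np.ones((7,7),np.uint8)); c=max(cv2.findContours(m,0,2)[0],key=cv2.contourArea)[:,0]
print(len(c),c.min(0),c.max(0)); print(top_rect(K,c))
print(top_rect(K,[(281,203),(339,200),(342,258),(285,261)]))
P=[ray("wrist",u,72,K)[:2] for u in[(281,203),(339,200),(342,258),(285,261)]]
print([np.degrees(np.arctan2(*(P[i]-P[i-1])[::-1])).round(1) for i in range(4)])
E
```

```text
[151, 149, 149, 126, 146, 147]
33 [0 0] [639 479]
((423.59576416015625, -403.13177490234375), (737.9266357421875, 473.473388671875), 2.624788284301758)
((413.26348876953125, -345.4991149902344), (52.86167526245117, 54.072509765625), 5.8178606033325195)
[np.float64(94.8), np.float64(5.6), np.float64(-83.4), np.float64(-174.2)]
```

Run:
```python
from h import *
go(412.5,-346,32,np.pi/2+.10)
```

```text
off [0.022, -0.048, 1.591] rot [0.0, -0.0, -0.0087]
```

>>> send_rows(offset=[[0.022, -0.05, 0.4], [0.022, -0.05, 0.8], [0.022, -0.05, 0.8], [0.022, -0.05, 0.8]], delta_rot=[[0, 0, -0.0087], [0, 0, -0.0087], [0, 0, -0.0087], [0, 0, -0.0087]], grip=1)

```text
time: 35.7
tool_pos: [412.6, -347.2, 128.7]
tcp_rot: [3.14, 0.002, 1.67]
contact_force: [0.2, -0.3, 0.6]
grip_width: 91.7
finger_force: 0.0
```

>>> send_rows(offset=[[0, 0, 0.3], [0, 0, 0.6], [0, 0, 0.79], [0, 0, 0.79]], delta_rot=[[0, 0, 0], [0, 0, 0], [0, 0, 0], [0, 0, 0]])

```text
time: 36.2
tool_pos: [412.1, -346.8, 32.9]
tcp_rot: [3.141, 0.0, 1.67]
contact_force: [0.1, 0.9, 1.0]
grip_width: 91.8
finger_force: 0.0
```

>>> send_rows(offset=[[0, 0, 0], [0, 0, 0], [0, 0, 0], [0, 0, 0], [0, 0, 0], [0, 0, 0], [0, 0, 0]], delta_rot=[[0, 0, 0], [0, 0, 0], [0, 0, 0], [0, 0, 0], [0, 0, 0], [0, 0, 0], [0, 0, 0]], grip=0)

```text
time: 37.08
tool_pos: [411.8, -346.5, 32.6]
tcp_rot: [3.141, 0.0, 1.67]
contact_force: [-0.2, 1.0, 4.0]
grip_width: 52.0
finger_force: 30.0
```

>>> send_rows(offset=[[0, 0, -0.2], [0, 0, -0.5], [0, 0, -0.9], [0, 0, -1], [0, 0, -1]], delta_rot=[[0, 0, 0], [0, 0, 0], [0, 0, 0], [0, 0, 0], [0, 0, 0]])

```text
time: 37.7
tool_pos: [411.5, -346.2, 151.9]
tcp_rot: [-3.141, -0.0, 1.67]
contact_force: [-0.5, -0.5, -3.0]
grip_width: 52.2
finger_force: 30.0
```

Run:
```python
from h import *
o=st(); go(638.7,-185,165,np.pi/2+.044)
```

```text
{'time': 37.7, 'tool_pos': [411.474, -346.244, 151.865], 'tcp_rot': [-3.141, -0.0, 1.67], 'joint_positions': [-0.842, 0.436, 1.599, 0.0, 1.106, -0.941], 'contact_force': [-0.456, -0.461, -3.003], 'grip_width': 52.192, 'finger_force': 29.967}
off [1.15, 2.017, -0.109] rot [-0.0, -0.0, 0.0088]
```

>>> send_rows(offset=[[0.2, 0.2, 0], [0.4, 0.6, -0.1], [0.55, 0.98, -0.1], [0.55, 0.98, -0.1]], delta_rot=[[0, 0, 0.0088], [0, 0, 0.0088], [0, 0, 0.0088], [0, 0, 0.0088]])

```text
time: 38.2
tool_pos: [523.5, -266.6, 161.4]
tcp_rot: [-3.139, -0.003, 1.618]
contact_force: [-0.4, 0.1, -2.0]
grip_width: 52.0
finger_force: 30.0
```

>>> send_rows(offset=[[0.3, 0.5, 0], [0.6, 1, 0], [0.6, 1, 0], [0.6, 1, 0], [0.6, 1, 0]], delta_rot=[[0, 0, 0], [0, 0, 0], [0, 0, 0], [0, 0, 0], [0, 0, 0]])

```text
time: 38.83
tool_pos: [637.2, -193.2, 163.4]
tcp_rot: [-3.139, -0.0, 1.613]
contact_force: [0.2, 0.5, -1.9]
grip_width: 51.8
finger_force: 30.0
```

Run:
```python
from h import *
o=st(); go(638.7,-186,60,np.pi/2+.044)
```

```text
{'time': 38.825, 'tool_pos': [637.239, -193.188, 163.44], 'tcp_rot': [-3.139, -0.0, 1.613], 'joint_positions': [-0.409, 0.653, 1.18, -0.001, 1.311, -0.451], 'contact_force': [0.229, 0.543, -1.945], 'grip_width': 51.813, 'finger_force': 29.967}
off [0.059, 0.017, 0.862] rot [-0.0004, -0.0001, -0.0003]
```

>>> send_rows(offset=[[0.059, 0.017, 0.2], [0.059, 0.017, 0.5], [0.059, 0.017, 0.75], [0.059, 0.017, 0.78], [0.059, 0.017, 0.78]], delta_rot=[[0, 0, 0], [0, 0, 0], [0, 0, 0], [0, 0, 0], [0, 0, 0]])

```text
time: 39.45
tool_pos: [640.5, -185.8, 71.8]
tcp_rot: [3.141, 0.001, 1.613]
contact_force: [1.0, -0.2, -1.1]
grip_width: 51.7
finger_force: 30.0
```

Run:
```python
from h import *
o=st(); go(638.7,-186,52,np.pi/2+.044)
```

```text
{'time': 39.45, 'tool_pos': [640.535, -185.842, 71.8], 'tcp_rot': [3.141, 0.001, 1.613], 'joint_positions': [-0.397, 0.739, 1.283, -0.0, 1.119, -0.44], 'contact_force': [1.021, -0.223, -1.107], 'grip_width': 51.672, 'finger_force': 29.967}
off [-0.001, -0.016, 0.165] rot [0.0002, 0.0001, -0.0002]
```

>>> send_rows(offset=[[0, -0.014, 0.05], [0, -0.014, 0.1], [0, -0.014, 0.15], [0, -0.014, 0.165], [0, -0.014, 0.165]], delta_rot=[[0, 0, 0], [0, 0, 0], [0, 0, 0], [0, 0, 0], [0, 0, 0]])

```text
time: 40.08
tool_pos: [638.9, -184.7, 50.7]
tcp_rot: [-3.141, -0.0, 1.615]
contact_force: [-0.3, 0.0, -1.9]
grip_width: 52.0
finger_force: 30.0
```

>>> send_rows(offset=[[0, 0, 0.03], [0, 0, 0.05], [0, 0, 0.065], [0, 0, 0.065]], delta_rot=[[0, 0, 0], [0, 0, 0], [0, 0, 0], [0, 0, 0]])

```text
time: 40.58
tool_pos: [639.0, -184.8, 44.6]
tcp_rot: [3.141, 0.0, 1.615]
contact_force: [-2.9, 1.2, 7.1]
grip_width: 51.9
finger_force: 30.0
```

>>> send_rows(offset=[[0, 0, 0], [0, 0, 0], [0, 0, 0], [0, 0, 0], [0, 0, 0]], delta_rot=[[0, 0, 0], [0, 0, 0], [0, 0, 0], [0, 0, 0], [0, 0, 0]], grip=0.84)

```text
time: 41.2
tool_pos: [639.0, -184.8, 43.0]
tcp_rot: [3.142, -0.0, 1.615]
contact_force: [0.4, 0.4, 0.2]
grip_width: 76.8
finger_force: 0.0
```

>>> send_rows(offset=[[0, 0, -0.3], [0, 0, -0.7], [0, 0, -1], [0, 0, -1]], delta_rot=[[0, 0, 0], [0, 0, 0], [0, 0, 0], [0, 0, 0]])

```text
time: 41.7
tool_pos: [640.6, -185.5, 167.0]
tcp_rot: [3.135, 0.003, 1.615]
contact_force: [0.2, 0.2, -0.8]
grip_width: 77.2
finger_force: 0.0
```

>>> send_rows(offset=[[0, -0.5, -0.25], [0, -0.95, -0.5], [0, -0.95, -0.5]], delta_rot=[[0, 0, 0], [0, 0, 0], [0, 0, 0]])

```text
time: 42.08
tool_pos: [523.0, -190.1, 224.6]
tcp_rot: [3.14, 0.001, 1.613]
contact_force: [0.1, 0.0, -0.2]
grip_width: 77.2
finger_force: 0.0
```

>>> send_rows(offset=[[0, -0.5, 0], [0, -0.9, 0], [0, -0.9, 0], [0, -0.9, 0], [0, -0.9, 0]], delta_rot=[[0, 0, 0], [0, 0, 0], [0, 0, 0], [0, 0, 0], [0, 0, 0]])

```text
time: 42.7
tool_pos: [418.3, -194.7, 222.6]
tcp_rot: [3.142, -0.0, 1.615]
contact_force: [-0.3, -0.4, 0.2]
grip_width: 77.4
finger_force: 0.0
```

Run:
```python
from h import *
o=st(); im,K=pins(["tin_oblong","tin_hex","tin_square","tin_round"],save="w7")
```

```text
{'time': 42.7, 'tool_pos': [418.267, -194.657, 222.624], 'tcp_rot': [3.142, -0.0, 1.615], 'joint_positions': [-0.602, 0.229, 1.695, 0.0, 1.217, -0.647], 'contact_force': [-0.261, -0.374, 0.212], 'grip_width': 77.417, 'finger_force': 0.0}
tin_oblong [([322.0, 208.0], 0.87, [422.8, -182.9])]
tin_hex [([247.0, 123.0], 0.8, [342.4, -99.4]), ([327.0, 59.0], 0.75, [420.4, -37.9]), ([209.0, 194.0], 0.66, [300.5, -174.0])]
tin_square [([521.0, 222.0], 0.56, [643.5, -189.7])]
tin_round [([511.0, 291.0], 0.79, [649.9, -271.3])]
```

View pics/w7.png

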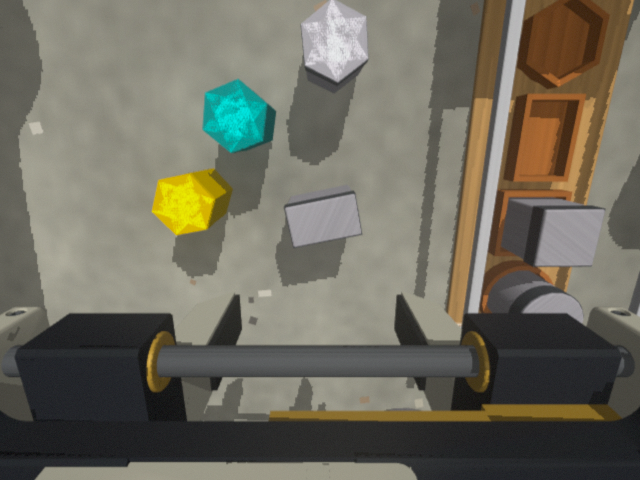

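The oblong tin's top corners are at (286,207), (353,192), (361,234) and (294,246). The grey hex top is centred near (335,42), and the square and round tins sit in their nests.

Run:
```python
from h import *
K=cal("wrist"); q=[(286,207),(353,192),(361,234),(294,246)]
P=[ray("wrist",u,72,K)[:2] for u in q]; print(top_rect(K,q),np.mean(P,axis=0),[np.degrees(np.arctan2(*(P[i]-P[i-1])[::-1])).round(1) for i in range(4)])
c=np.mean(P,axis=0); a=np.radians((np.degrees(np.arctan2(*(P[1]-P[0])[::-1]))+np.degrees(np.arctan2(*(P[2]-P[3])[::-1])))/2)
print(a); go(c[0],c[1],110,a)
q=[(302,20),(334,0),(367,20),(367,66),(334,84),(303,65)]; P=np.array([ray("wrist",u,72,K)[:2] for u in q]); print(P.round(1).tolist(),P.mean(0))
```

```text
((422.2113342285156, -181.47093200683594), (61.86723327636719, 38.76007843017578), 15.061819076538086) [ 422.46946437 -180.90210501] [np.float64(102.6), np.float64(15.2), np.float64(-74.9), np.float64(-166.9)]
0.2473333065671776
off [0.111, 0.046, 0.941] rot [-0.0001, -0.0, 0.2177]
[[398.5, -26.4], [422.1, -12.3], [447.9, -24.2], [450.6, -55.6], [425.4, -69.7], [400.2, -57.2]] [424.1280842  -40.89812796]
```

>>> send_rows(offset=[[0.1, 0.04, 0], [0.1, 0.04, 0], [0.1, 0.04, 0.2], [0.1, 0.04, 0.4], [0.1, 0.04, 0.6], [0.1, 0.04, 0.8], [0.1, 0.04, 0.94], [0.1, 0.04, 0.94]], delta_rot=[[0, 0, 0.028], [0, 0, 0.056], [0, 0, 0.084], [0, 0, 0.112], [0, 0, 0.14], [0, 0, 0.168], [0, 0, 0.196], [0, 0, 0.2177]])

```text
time: 43.95
tool_pos: [420.9, -181.9, 109.0]
tcp_rot: [-3.139, 0.002, 0.242]
contact_force: [-0.5, 0.5, 0.7]
grip_width: 77.1
finger_force: 0.0
```

Run:
```python
from h import *
o=st(); go(422,-182,32,.25)
```

```text
{'time': 43.95, 'tool_pos': [420.859, -181.881, 108.965], 'tcp_rot': [-3.139, 0.002, 0.242], 'joint_positions': [-0.575, 0.365, 1.863, 0.0, 0.917, 0.753], 'contact_force': [-0.472, 0.498, 0.742], 'grip_width': 77.11, 'finger_force': 0.0}
off [0.01, 0.005, 0.641] rot [-0.0003, 0.0003, -0.0013]
```

>>> send_rows(offset=[[0.01, 0, 0.3], [0.01, 0, 0.6], [0.01, 0, 0.635], [0.01, 0, 0.635]], delta_rot=[[0, 0, 0], [0, 0, 0], [0, 0, 0], [0, 0, 0]])

```text
time: 44.45
tool_pos: [423.0, -182.2, 34.6]
tcp_rot: [3.141, -0.0, 0.247]
contact_force: [0.9, 0.4, 1.2]
grip_width: 77.4
finger_force: 0.0
```

>>> send_rows(offset=[[0, 0, 0], [0, 0, 0], [0, 0, 0], [0, 0, 0], [0, 0, 0], [0, 0, 0], [0, 0, 0]], delta_rot=[[0, 0, 0], [0, 0, 0], [0, 0, 0], [0, 0, 0], [0, 0, 0], [0, 0, 0], [0, 0, 0]], grip=0)

```text
time: 45.32
tool_pos: [422.6, -182.1, 34.2]
tcp_rot: [3.142, -0.0, 0.247]
contact_force: [-0.3, 0.3, 3.1]
grip_width: 37.9
finger_force: 30.0
```

>>> send_rows(offset=[[0, 0, -0.2], [0, 0, -0.5], [0, 0, -0.9], [0, 0, -1], [0, 0, -1]], delta_rot=[[0, 0, 0], [0, 0, 0], [0, 0, 0], [0, 0, 0], [0, 0, 0]])

```text
time: 45.95
tool_pos: [422.4, -182.0, 153.8]
tcp_rot: [3.142, -0.0, 0.247]
contact_force: [-0.8, -0.4, -3.2]
grip_width: 37.9
finger_force: 30.0
```

Run:
```python
from h import *
o=st(); go(635,-102,165,np.pi/2+.044)
```

```text
{'time': 45.95, 'tool_pos': [422.437, -181.954, 153.781], 'tcp_rot': [3.142, -0.0, 0.247], 'joint_positions': [-0.574, 0.303, 1.805, 0.0, 1.034, 0.75], 'contact_force': [-0.772, -0.403, -3.179], 'grip_width': 37.878, 'finger_force': 29.999}
off [1.88, -0.213, -0.093] rot [0.0, -0.0, -0.2177]
```

>>> send_rows(offset=[[0.2, 0, -0.05], [0.4, -0.05, -0.1], [0.6, -0.1, -0.1], [0.8, -0.1, -0.1], [0.95, -0.1, -0.1], [0.95, -0.1, -0.1], [0.95, -0.1, -0.1], [0.95, -0.1, -0.1]], delta_rot=[[0, 0, -0.028], [0, 0, -0.056], [0, 0, -0.084], [0, 0, -0.112], [0, 0, -0.14], [0, 0, -0.168], [0, 0, -0.196], [0, 0, -0.2177]])

```text
time: 46.95
tool_pos: [529.0, -142.0, 163.1]
tcp_rot: [-3.137, -0.002, 1.62]
contact_force: [0.0, -0.8, -2.5]
grip_width: 38.1
finger_force: 30.0
```

Run:
```python
from h import *
o=st(); go(635,-101.7,165,np.pi/2+.044)
```

```text
{'time': 46.95, 'tool_pos': [529.046, -142.046, 163.106], 'tcp_rot': [-3.137, -0.002, 1.62], 'joint_positions': [-0.402, 0.444, 1.552, 0.0, 1.151, -0.451], 'contact_force': [0.041, -0.81, -2.465], 'grip_width': 38.149, 'finger_force': 29.998}
off [0.293, 0.898, -0.019] rot [-0.0007, -0.0004, 0.0008]
```

>>> send_rows(offset=[[0.15, 0.45, 0], [0.29, 0.88, 0], [0.29, 0.88, 0], [0.29, 0.88, 0.2], [0.29, 0.88, 0.6], [0.29, 0.88, 0.75], [0.29, 0.88, 0.75]], delta_rot=[[0, 0, 0], [0, 0, 0], [0, 0, 0], [0, 0, 0], [0, 0, 0], [0, 0, 0], [0, 0, 0]])

```text
time: 47.82
tool_pos: [632.7, -103.1, 74.1]
tcp_rot: [-3.137, -0.001, 1.614]
contact_force: [-0.6, -0.3, -1.4]
grip_width: 38.3
finger_force: 30.0
```

Run:
```python
from h import *
o=st(); go(635,-101.7,54,np.pi/2+.044)
```

```text
{'time': 47.825, 'tool_pos': [632.732, -103.115, 74.053], 'tcp_rot': [-3.137, -0.001, 1.614], 'joint_positions': [-0.281, 0.696, 1.363, 0.0, 1.087, -0.325], 'contact_force': [-0.65, -0.266, -1.412], 'grip_width': 38.34, 'finger_force': 29.999}
off [0.011, 0.02, 0.167] rot [-0.0007, -0.0002, -0.0001]
```

>>> send_rows(offset=[[0.011, 0.018, 0], [0.011, 0.018, 0.06], [0.011, 0.018, 0.11], [0.011, 0.018, 0.16], [0.011, 0.018, 0.16]], delta_rot=[[0, 0, 0], [0, 0, 0], [0, 0, 0], [0, 0, 0], [0, 0, 0]])

```text
time: 48.45
tool_pos: [635.8, -101.6, 56.2]
tcp_rot: [-3.14, -0.001, 1.615]
contact_force: [0.7, -0.5, -2.5]
grip_width: 37.6
finger_force: 30.0
```

>>> send_rows(offset=[[0, 0, 0.03], [0, 0, 0.05], [0, 0, 0.065], [0, 0, 0.065]], delta_rot=[[0, 0, 0], [0, 0, 0], [0, 0, 0], [0, 0, 0]])

```text
time: 48.95
tool_pos: [636.2, -101.7, 48.9]
tcp_rot: [-3.141, -0.0, 1.615]
contact_force: [-0.5, -0.0, -1.5]
grip_width: 38.2
finger_force: 30.0
```

>>> send_rows(offset=[[0, 0, 0.015], [0, 0, 0.03], [0, 0, 0.03]], delta_rot=[[0, 0, 0], [0, 0, 0], [0, 0, 0]])

```text
time: 49.32
tool_pos: [636.5, -101.8, 46.3]
tcp_rot: [3.141, 0.0, 1.615]
contact_force: [-2.4, 0.2, 4.0]
grip_width: 37.8
finger_force: 30.0
```

Seated. Release it, lift clear and go to the hex tin.

>>> send_rows(offset=[[0, 0, 0], [0, 0, 0], [0, 0, 0], [0, 0, 0], [0, 0, 0]], delta_rot=[[0, 0, 0], [0, 0, 0], [0, 0, 0], [0, 0, 0], [0, 0, 0]], grip=0.78)

```text
time: 49.95
tool_pos: [636.3, -101.8, 45.4]
tcp_rot: [3.142, -0.0, 1.615]
contact_force: [-0.1, 0.7, -0.3]
grip_width: 71.3
finger_force: 0.0
```

>>> send_rows(offset=[[0, 0, -0.3], [0, 0, -0.7], [0, 0, -1], [0, 0, -1]], delta_rot=[[0, 0, 0], [0, 0, 0], [0, 0, 0], [0, 0, 0]])

```text
time: 50.45
tool_pos: [638.0, -102.2, 169.3]
tcp_rot: [3.135, 0.002, 1.615]
contact_force: [-0.0, -0.2, -0.2]
grip_width: 71.6
finger_force: 0.0
```

>>> send_rows(offset=[[0.1, -0.5, -0.25], [0.2, -0.95, -0.4], [0.2, -0.95, -0.4]], delta_rot=[[0, 0, 0], [0, 0, 0], [0, 0, 0]])

```text
time: 50.82
tool_pos: [518.1, -81.8, 213.9]
tcp_rot: [-3.14, -0.001, 1.615]
contact_force: [0.7, -0.7, -0.4]
grip_width: 71.6
finger_force: 0.0
```

>>> send_rows(offset=[[0.1, -0.5, 0], [0.2, -0.85, 0], [0.2, -0.85, 0], [0.2, -0.85, 0], [0.2, -0.85, 0]], delta_rot=[[0, 0, 0], [0, 0, 0], [0, 0, 0], [0, 0, 0], [0, 0, 0]])

```text
time: 51.45
tool_pos: [419.6, -63.7, 213.2]
tcp_rot: [3.141, -0.0, 1.615]
contact_force: [0.0, -0.2, -0.8]
grip_width: 71.7
finger_force: 0.0
```

Run:
```python
from h import *
o=st(); im,K=pins(["tin_hex","tin_square","tin_round","tin_oblong","nest_hex"],save="w8")
cv2.imwrite("pics/w8c.png",cv2.resize(im[150:300,240:440,::-1],None,fx=4,fy=4))
```

```text
{'time': 51.45, 'tool_pos': [419.604, -63.666, 213.236], 'tcp_rot': [3.141, -0.0, 1.615], 'joint_positions': [-0.332, 0.17, 1.8, 0.0, 1.171, -0.376], 'contact_force': [0.022, -0.219, -0.755], 'grip_width': 71.705, 'finger_force': 0.0}
tin_hex [([319.0, 196.0], 0.96, [420.5, -38.3]), ([248.0, 247.0], 0.82, [345.2, -97.4]), ([209.0, 308.0], 0.73, [298.8, -174.0])]
tin_square []
tin_round []
tin_oblong [([512.0, 264.0], 0.65, [640.1, -104.8])]
nest_hex [([528.0, 186.0], 0.85, [633.3, -17.2])]
```

View pics/w8c.png

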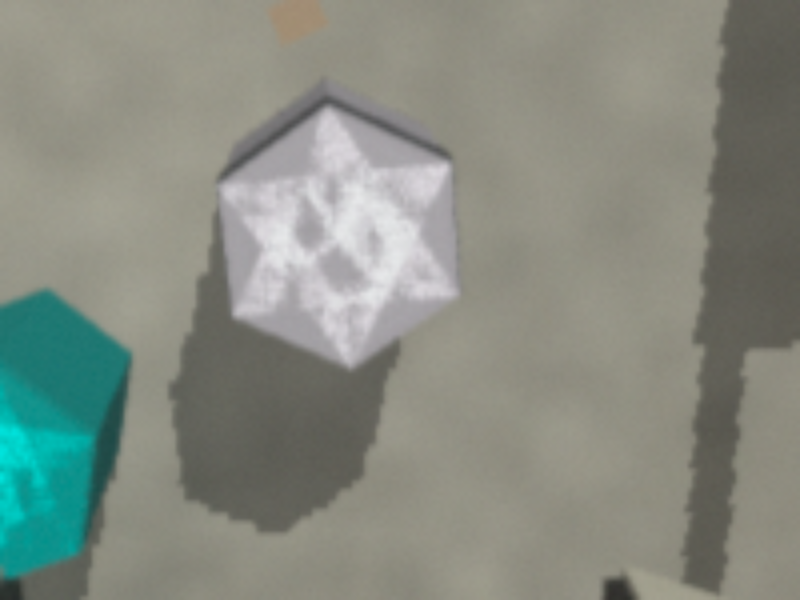

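The hex top's corners in the 4x crop are (329,103), (450,160), (459,295), (350,368), (234,318) and (219,184), so its left and right flats are almost in line with the gripper.

Run:
```python
from h import *
K=cal("wrist"); q=np.array([(329,103),(450,160),(459,295),(350,368),(234,318),(219,184)])/4.+[240,150]
P=np.array([ray("wrist",u,72,K)[:2] for u in q]); c=P.mean(0); d=P-c
a=np.degrees(np.arctan2(d[:,1],d[:,0])); print(c,np.linalg.norm(d,axis=1).round(1),a.round(1),((a-30)%60).round(1))
e=np.roll(P,-1,0)-P; print((np.degrees(np.arctan2(e[:,1],e[:,0]))%60).round(1))
```

```text
[424.27812888 -38.74559244] [29.  28.7 28.6 28.7 28.8 28.4] [  97.5   39.   -22.5  -82.7 -140.7  157.6] [7.5 9.  7.5 7.3 9.3 7.6]
[37.8 38.1 37.6 38.5 37.8 38.5]
```

Run:
```python
from h import *
go(422.8,-38.7,32,np.pi/2+.1405)
```

```text
off [0.203, 0.044, 1.511] rot [-0.0, -0.0, -0.0154]
```

>>> send_rows(offset=[[0.2, 0.044, 0.2], [0.2, 0.044, 0.5], [0.2, 0.044, 0.8], [0.2, 0.044, 0.8], [0.2, 0.044, 0.8]], delta_rot=[[0, 0, -0.0154], [0, 0, -0.0154], [0, 0, -0.0154], [0, 0, -0.0154], [0, 0, -0.0154]], grip=0.9)

```text
time: 52.38
tool_pos: [423.4, -39.3, 118.6]
tcp_rot: [3.14, 0.001, 1.711]
contact_force: [0.6, -0.0, 0.5]
grip_width: 82.5
finger_force: 0.0
```

>>> send_rows(offset=[[0, 0, 0.3], [0, 0, 0.6], [0, 0, 0.71], [0, 0, 0.71]], delta_rot=[[0, 0, 0], [0, 0, 0], [0, 0, 0], [0, 0, 0]])

```text
time: 52.88
tool_pos: [423.1, -39.2, 32.8]
tcp_rot: [3.141, 0.0, 1.711]
contact_force: [-0.8, -0.0, 0.6]
grip_width: 82.6
finger_force: 0.0
```

>>> send_rows(offset=[[0, 0, 0], [0, 0, 0], [0, 0, 0], [0, 0, 0], [0, 0, 0], [0, 0, 0], [0, 0, 0]], delta_rot=[[0, 0, 0], [0, 0, 0], [0, 0, 0], [0, 0, 0], [0, 0, 0], [0, 0, 0], [0, 0, 0]], grip=0)

```text
time: 53.75
tool_pos: [423.1, -39.2, 32.7]
tcp_rot: [3.141, 0.0, 1.711]
contact_force: [0.3, 0.7, 5.9]
grip_width: 49.9
finger_force: 30.0
```

>>> send_rows(offset=[[0, 0, -0.2], [0, 0, -0.5], [0, 0, -0.9], [0, 0, -1], [0, 0, -1]], delta_rot=[[0, 0, 0], [0, 0, 0], [0, 0, 0], [0, 0, 0], [0, 0, 0]])

```text
time: 54.38
tool_pos: [422.4, -39.0, 152.0]
tcp_rot: [3.141, 0.0, 1.711]
contact_force: [-0.2, 0.3, -2.3]
grip_width: 49.7
finger_force: 30.0
```

Run:
```python
from h import *
o=st(); go(631.8,-17.8,165,np.pi/2+.044)
```

```text
{'time': 54.375, 'tool_pos': [422.413, -39.04, 152.043], 'tcp_rot': [3.141, 0.0, 1.711], 'joint_positions': [-0.273, 0.245, 1.896, 0.0, 1.001, -0.414], 'contact_force': [-0.172, 0.288, -2.314], 'grip_width': 49.703, 'finger_force': 30.0}
off [-0.069, 1.753, -0.108] rot [0.0, 0.0, 0.0154]
```

>>> send_rows(offset=[[0, 0.3, -0.1], [0, 0.7, -0.1], [0, 0.9, -0.1], [0, 0.9, -0.1]], delta_rot=[[0, 0, 0.0154], [0, 0, 0.0154], [0, 0, 0.0154], [0, 0, 0.0154]])

```text
time: 54.88
tool_pos: [529.4, -23.6, 161.5]
tcp_rot: [-3.138, -0.001, 1.615]
contact_force: [0.0, -0.7, -1.7]
grip_width: 50.0
finger_force: 30.0
```

>>> send_rows(offset=[[0, 0.4, 0], [0.015, 0.8, 0], [0.015, 0.85, 0], [0.015, 0.85, 0.2], [0.015, 0.85, 0.6], [0.015, 0.85, 0.75], [0.015, 0.85, 0.75]], delta_rot=[[0, 0, 0], [0, 0, 0], [0, 0, 0], [0, 0, 0], [0, 0, 0], [0, 0, 0], [0, 0, 0]])

```text
time: 55.75
tool_pos: [629.7, -17.7, 73.0]
tcp_rot: [-3.138, -0.001, 1.614]
contact_force: [0.8, 0.1, -1.0]
grip_width: 49.9
finger_force: 30.0
```

Run:
```python
from h import *
o=st(); go(631.6,-18.2,52,np.pi/2+.044)
```

```text
{'time': 55.75, 'tool_pos': [629.739, -17.715, 73.046], 'tcp_rot': [-3.138, -0.001, 1.614], 'joint_positions': [-0.15, 0.679, 1.401, -0.0, 1.065, -0.193], 'contact_force': [0.787, 0.114, -1.018], 'grip_width': 49.95, 'finger_force': 30.0}
off [-0.005, 0.016, 0.175] rot [-0.0006, -0.0001, -0.0001]
```

>>> send_rows(offset=[[-0.003, 0.01, 0], [-0.003, 0.01, 0.06], [-0.003, 0.01, 0.12], [-0.003, 0.01, 0.17], [-0.003, 0.01, 0.17]], delta_rot=[[0, 0, 0], [0, 0, 0], [0, 0, 0], [0, 0, 0], [0, 0, 0]])

```text
time: 56.38
tool_pos: [632.1, -17.9, 53.1]
tcp_rot: [-3.14, -0.0, 1.615]
contact_force: [-0.4, -0.1, -1.8]
grip_width: 49.6
finger_force: 30.0
```

>>> send_rows(offset=[[0, 0, 0.03], [0, 0, 0.05], [0, 0, 0.075], [0, 0, 0.075]], delta_rot=[[0, 0, 0], [0, 0, 0], [0, 0, 0], [0, 0, 0]])

```text
time: 56.88
tool_pos: [632.6, -18.0, 44.9]
tcp_rot: [3.141, -0.0, 1.615]
contact_force: [-0.7, 0.4, -1.9]
grip_width: 49.7
finger_force: 30.0
```

>>> send_rows(offset=[[0, 0, 0.006], [0, 0, 0.006]], delta_rot=[[0, 0, 0], [0, 0, 0]])

```text
time: 57.12
tool_pos: [632.7, -18.0, 44.7]
tcp_rot: [3.141, 0.0, 1.615]
contact_force: [-1.8, 1.0, 3.8]
grip_width: 49.7
finger_force: 30.0
```

>>> send_rows(offset=[[0, 0, 0], [0, 0, 0], [0, 0, 0], [0, 0, 0], [0, 0, 0]], delta_rot=[[0, 0, 0], [0, 0, 0], [0, 0, 0], [0, 0, 0], [0, 0, 0]], grip=0.8)

```text
time: 57.75
tool_pos: [632.6, -18.0, 44.2]
tcp_rot: [3.142, -0.0, 1.615]
contact_force: [-0.8, 0.8, 0.5]
grip_width: 73.6
finger_force: 0.0
```

>>> send_rows(offset=[[0, 0, -0.3], [0, 0, -0.7], [0, 0, -1], [0, 0, -1]], delta_rot=[[0, 0, 0], [0, 0, 0], [0, 0, 0], [0, 0, 0]])

```text
time: 58.25
tool_pos: [634.4, -18.2, 167.8]
tcp_rot: [3.135, 0.001, 1.615]
contact_force: [-0.4, 0.1, 0.1]
grip_width: 73.8
finger_force: 0.0
```

>>> send_rows(offset=[[-0.1, 0, -0.4], [-0.4, 0, -0.9], [-0.4, 0, -1], [-0.4, 0, -1], [-0.4, 0, -1]], delta_rot=[[0, 0, 0], [0, 0, 0], [0, 0, 0], [0, 0, 0], [0, 0, 0]])

```text
time: 58.88
tool_pos: [634.0, -65.4, 281.9]
tcp_rot: [-3.138, -0.001, 1.615]
contact_force: [0.3, 0.8, 0.5]
grip_width: 73.0
finger_force: 0.0
```

Run:
```python
from h import *
st()
a=optics.capture("top"); print([(n,[(np.round(x["uv"]).tolist(),round(x["confidence"],2)) for x in finder.pinpoint(n,"top")[:2]]) for n in("tin_hex","sugar_bowl","tin_round","tin_square")])
im=shot("wrist","w9")
cv2.imwrite("pics/m9.png",np.hstack([cv2.resize(im,(400,300))[:,:,::-1],cv2.resize(a[150:345,160:480],(400,244))[:,:,::-1][0:244] if 0 else cv2.copyMakeBorder(cv2.resize(a[150:345,160:480],(400,244)),0,56,0,0,cv2.BORDER_CONSTANT)[:,:,::-1]]))
```

```text
{'time': 58.875, 'tool_pos': [633.99, -65.408, 281.878], 'tcp_rot': [-3.138, -0.001, 1.615], 'joint_positions': [-0.223, 0.531, 1.075, 0.0, 1.54, -0.267], 'contact_force': [0.287, 0.848, 0.482], 'grip_width': 73.026, 'finger_force': 0.0}
[('tin_hex', [([392.0, 352.0], 0.86), ([186.0, 302.0], 0.64)]), ('sugar_bowl', [([188.0, 301.0], 0.58)]), ('tin_round', [([426.0, 218.0], 0.97)]), ('tin_square', [([394.0, 217.0], 0.96)])]
```

View pics/m9.png

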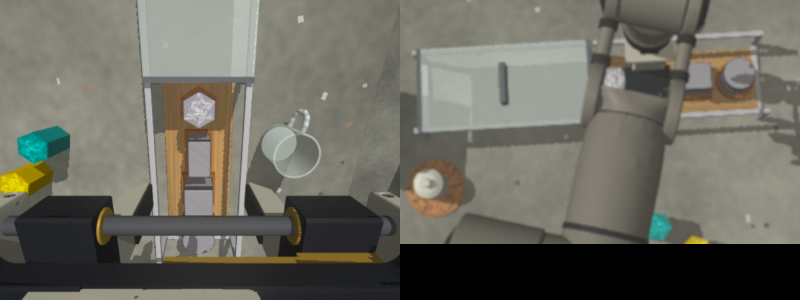

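The merged view shows all four caddies upright in their nests: hex at (197,108) in the left half, with oblong and square below it, and the round one at (738,75) on the right. The bowl is on the mat at (430,183).

>>> send_rows(offset=[[0.3, 0, 0], [0.6, 0, 0], [1, 0, 0], [1, 0, 0], [1, 0, 0], [1, 0, 0], [1, 0, 0], [1, 0, 0]], delta_rot=[[0, 0, -0.029], [0, 0, -0.058], [0, 0, -0.087], [0, 0, -0.116], [0, 0, -0.145], [0, 0, -0.174], [0, 0, -0.203], [0, 0, -0.232]])

```text
time: 60.18
tool_pos: [629.4, 54.1, 284.0]
tcp_rot: [3.142, -0.0, 3.079]
contact_force: [0.1, -0.4, -0.9]
grip_width: 73.4
finger_force: 0.0
```

>>> send_rows(offset=[[0, 0, 0], [0, 0.4, 0.1], [0, 0.9, 0.3], [0, 1, 0.5], [0, 1, 0.5]], delta_rot=[[0, 0, -0.018], [0, 0, -0.018], [0, 0, -0.018], [0, 0, -0.018], [0, 0, -0.018]])

```text
time: 60.8
tool_pos: [636.4, 174.8, 221.7]
tcp_rot: [-3.141, -0.005, -3.095]
contact_force: [-0.4, -0.2, 0.4]
grip_width: 73.6
finger_force: 0.0
```

Run:
```python
from h import *
st(); K=cal("wrist"); optics.capture("wrist")
print([(x["confidence"],x["uv"],ray("wrist",x["uv"],130,K)) for x in finder.pinpoint("guard_handle","wrist")[:2]])
go(620,197,104,np.pi+.044)
```

```text
{'time': 60.8, 'tool_pos': [636.384, 174.836, 221.686], 'tcp_rot': [-3.141, -0.005, -3.095], 'joint_positions': [0.152, 0.605, 1.107, 0.0, 1.434, -1.465], 'contact_force': [-0.39, -0.213, 0.429], 'grip_width': 73.567, 'finger_force': 0.0}
[(0.76, [345.8, 239.8], array([623.44462076, 194.55380646, 130.        ]))]
off [0.142, 0.206, 1.007] rot [-0.0, 0.0001, -0.0001]
```

>>> send_rows(offset=[[0.12, 0.19, 0], [0.12, 0.19, 0.3], [0.12, 0.19, 0.7], [0.12, 0.19, 0.98], [0.12, 0.19, 0.98]], delta_rot=[[0, 0, 0], [0, 0, 0], [0, 0, 0], [0, 0, 0], [0, 0, 0]])

```text
time: 61.52
tool_pos: [620.7, 195.7, 105.2]
tcp_rot: [-3.141, -0.004, -3.098]
contact_force: [-0.2, -0.9, -0.0]
grip_width: 73.3
finger_force: 0.0
```

>>> send_rows(offset=[[0, 0, 0], [0, 0, 0], [0, 0, 0], [0, 0, 0], [0, 0, 0], [0, 0, 0], [0, 0, 0], [0, 0, 0]], delta_rot=[[0, 0, 0], [0, 0, 0], [0, 0, 0], [0, 0, 0], [0, 0, 0], [0, 0, 0], [0, 0, 0], [0, 0, 0]], grip=0)

```text
time: 62.52
tool_pos: [622.3, 195.8, 106.5]
tcp_rot: [3.142, -0.0, -3.098]
contact_force: [0.3, -0.3, -0.7]
grip_width: 13.8
finger_force: 30.0
```

>>> send_rows(offset=[[0, 0, 0], [0, -0.03, 0], [0, -0.15, 0], [0, -0.35, 0], [0, -0.6, 0], [0, -0.8, 0], [0, -0.9, 0]], delta_rot=[[0, 0, 0], [0, 0, 0], [0, 0, 0], [0, 0, 0], [0, 0, 0], [0, 0, 0], [0, 0, 0]])

```text
time: 63.4
tool_pos: [627.2, 85.3, 106.6]
tcp_rot: [-3.141, 0.0, -3.1]
contact_force: [1.5, 2.0, -1.6]
grip_width: 13.6
finger_force: 30.0
```

>>> send_rows(offset=[[0, -0.1, 0], [0, -0.35, 0], [0, -0.6, 0], [0, -0.8, 0], [0, -0.9, 0]], delta_rot=[[0, 0, 0], [0, 0, 0], [0, 0, 0], [0, 0, 0], [0, 0, 0]])

```text
time: 64.03
tool_pos: [631.8, -21.1, 106.5]
tcp_rot: [3.141, 0.0, -3.099]
contact_force: [1.6, 1.9, -2.3]
grip_width: 13.7
finger_force: 30.0
```

>>> send_rows(offset=[[0, -0.1, 0], [0, -0.35, 0], [0, -0.6, 0], [0, -0.8, 0], [0, -0.9, 0], [0, -0.9, 0]], delta_rot=[[0, 0, 0], [0, 0, 0], [0, 0, 0], [0, 0, 0], [0, 0, 0], [0, 0, 0]])

```text
time: 64.78
tool_pos: [636.6, -129.0, 106.6]
tcp_rot: [-3.141, 0.0, -3.099]
contact_force: [2.9, -2.2, -2.1]
grip_width: 13.8
finger_force: 30.0
```

>>> send_rows(offset=[[0, -0.05, 0], [0, -0.1, 0], [0, -0.13, 0], [0, -0.13, 0]], delta_rot=[[0, 0, 0], [0, 0, 0], [0, 0, 0], [0, 0, 0]])

```text
time: 65.28
tool_pos: [637.3, -143.8, 106.5]
tcp_rot: [-3.141, 0.0, -3.098]
contact_force: [1.6, -0.6, -2.8]
grip_width: 14.1
finger_force: 30.0
```

>>> send_rows(offset=[[0, -0.02, 0], [0, -0.03, 0], [0, -0.03, 0], [0, -0.03, 0]], delta_rot=[[0, 0, 0], [0, 0, 0], [0, 0, 0], [0, 0, 0]])

```text
time: 65.78
tool_pos: [637.2, -143.8, 106.5]
tcp_rot: [3.137, -0.001, -3.097]
contact_force: [1.0, 12.2, -0.2]
grip_width: 13.9
finger_force: 30.0
```

>>> send_rows(offset=[[0, 0.022, 0], [0, 0.022, 0]], delta_rot=[[0, 0, 0], [0, 0, 0]])

```text
time: 66.03
tool_pos: [637.2, -143.8, 106.5]
tcp_rot: [3.141, -0.0, -3.097]
contact_force: [2.5, 4.2, -1.9]
grip_width: 14.3
finger_force: 30.0
```

>>> send_rows(offset=[[0, 0, 0], [0, 0, 0], [0, 0, 0], [0, 0, 0], [0, 0, 0], [0, 0, 0]], delta_rot=[[0, 0, 0], [0, 0, 0], [0, 0, 0], [0, 0, 0], [0, 0, 0], [0, 0, 0]], grip=0.9)

```text
time: 66.78
tool_pos: [637.3, -144.4, 106.6]
tcp_rot: [3.142, 0.0, -3.098]
contact_force: [0.2, -0.1, -0.9]
grip_width: 69.4
finger_force: 0.0
```

>>> send_rows(offset=[[0, 0, -0.3], [0, 0, -0.7], [0, 0, -1], [0, 0, -1]], delta_rot=[[0, 0, 0], [0, 0, 0], [0, 0, 0], [0, 0, 0]])

```text
time: 67.28
tool_pos: [638.7, -144.9, 230.4]
tcp_rot: [-3.139, 0.007, -3.098]
contact_force: [-0.2, -0.5, 0.3]
grip_width: 82.7
finger_force: 0.0
```

>>> send_rows(offset=[[0.1, 0, -0.3], [0.4, 0, -0.6], [0.4, 0, -0.6], [0.4, 0, -0.6], [0.4, 0, -0.6]], delta_rot=[[0, 0, 0], [0, 0, 0], [0, 0, 0], [0, 0, 0], [0, 0, 0]])

```text
time: 67.9
tool_pos: [589.3, -146.3, 296.5]
tcp_rot: [3.14, -0.003, -3.098]
contact_force: [-0.7, -0.1, -0.2]
grip_width: 82.6
finger_force: 0.0
```

Run:
```python
from h import *
st(); K=cal("wrist"); im=shot("wrist","w10")
print([(x["confidence"],ray("wrist",x["uv"],130,K)) for x in finder.pinpoint("guard_handle","wrist")[:2]])
pins(["sugar_bowl","cork_mat"],"scene",save="s10"); 
s=cv2.imread("pics/s10.png"); w=cv2.imread("pics/w10.png")
cv2.imwrite("pics/m10.png",np.hstack([cv2.resize(w,(400,300)),cv2.resize(s[180:360,180:480],(400,240)).__getitem__(slice(None)) if 0 else cv2.copyMakeBorder(cv2.resize(s[180:360,180:480],(400,240)),0,60,0,0,cv2.BORDER_CONSTANT)]))
```

```text
{'time': 67.9, 'tool_pos': [589.29, -146.323, 296.484], 'tcp_rot': [3.14, -0.003, -3.098], 'joint_positions': [-0.37, 0.463, 1.147, 0.0, 1.535, -1.984], 'contact_force': [-0.693, -0.101, -0.221], 'grip_width': 82.632, 'finger_force': 0.0}
[(0.93, array([ 635.46133453, -145.27048941,  130.        ]))]
sugar_bowl [([410.0, 224.0], 0.7, [423.0, 369.4])]
cork_mat [([406.0, 230.0], 0.78, [455.5, 343.6])]
```

View pics/m10.png

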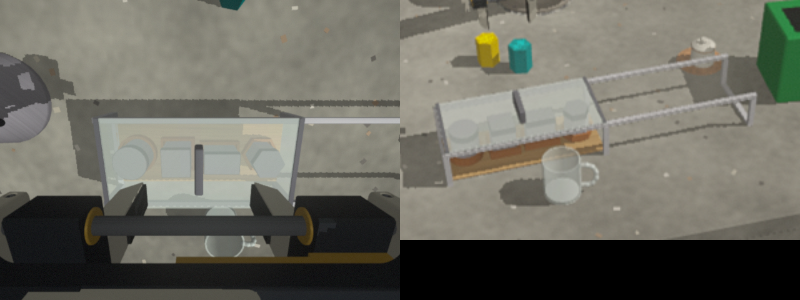

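The guard is shut over all four caddies (left view, handle near (198,170)). I'll check more closely how the bowl stands on the mat.

Run:
```python
from h import *
a=shot("top","t11"); K=cal("top")
for n in("sugar_bowl","cork_mat"):
    for s in finder.silhouettes(n,"top")[:1]: b=s["box"]; m=s["region"]; v,u=np.nonzero(m); print(n,s["confidence"],np.round(b,1),ray("top",((b[0]+b[2])/2,(b[1]+b[3])/2),52 if n[0]=='s' else 3,K))
    for s in finder.pinpoint(n,"top")[:1]: print(s["uv"],ray("top",s["uv"],3,K))
s=cv2.imread("pics/s10.png")
g=np.hstack([cv2.resize(a[260:340,148:228,::-1],(400,400)),cv2.resize(s[195:255,376:436],(400,400))])
cv2.imwrite("pics/m11.png",g)
```

```text
sugar_bowl 0.55 [170.2 285.5 197.7 308.4] [432.92985107 347.15876349  52.        ]
[186.2, 297.9] [433.77775333 352.60113464   3.        ]
cork_mat 0.61 [162.4 277.8 214.2 324.6] [425.2836741  347.06564132   3.        ]
[185.4, 301.3] [425.13342863 354.47646104   3.        ]
```

View pics/m11.png

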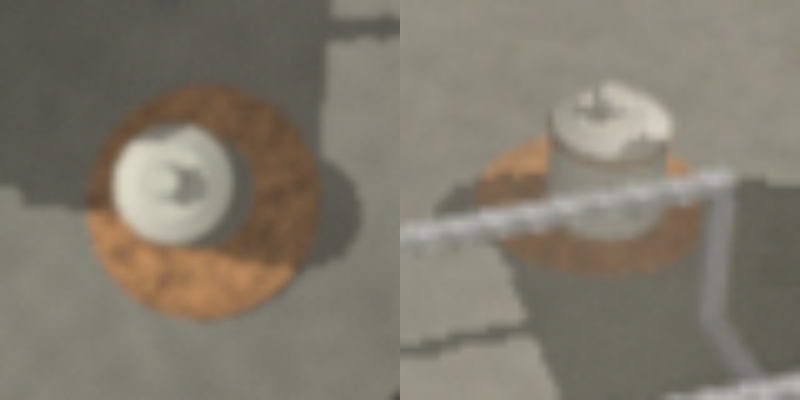

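The bowl stands upright about 1 cm from the mat's centre, fully inside its edge, with part of the shift in the top view coming from parallax. I'll hand the job in.

```bash
python3 -c "
from h import *
print(ticket.close_job())"
```

```text
the job is handed in; nothing more can be done
None
```

The job is done and handed in after about 68 s of robot time: the guard was opened fully, the sugar bowl moved onto the cork mat, all four caddies seated in their own nests, and the guard slid shut to its stop; the kettle, sachet bin and mug were not touched.

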